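Test a refill cap on the neck gauge and sort it

TASK

Check the loose screw cap on the neck gauge: set it on, screw it clockwise gently until it stops, without forcing it, then unscrew it and take it off. If it turned fully home (the bar on the cap in line with the two bar marks on the gauge's base), stand it the right way up in the round dish; if it stopped short of that, stand it the right way up in the square tray. Leave the other things on the counter where they are.

Things in the scene. Friction and masses are not known exactly. Their poses are not given: they have to be found in the camera images.
- cap_centre (a point): centre, half-way up, of the white screw cap: round, 56 mm outside diameter, 41 mm high, fine grip ribs round its side, about 100 g; it stands open side down. Grasp round the side, from any direction. z: its axis, up. x: along the raised bar (48x5x2 mm) across its top. A half turn about z makes no difference. It is sound or faulty at random; the fault is hidden inside and shows only on the gauge.
- cap_rim (a point): centre of the cap's open lower rim, 20.5 mm below cap_centre, same axes. Bore 46 mm; two lugs at the rim, in line with the bar, reach inward to 35 mm diameter. (The value cap_fault used in judging is the hidden draw: above 0 a sound cap, below 0 a faulty one. It is not measured.)
- gauge_top (a point): centre of the end face, 67 mm above the counter, of the fixed metal neck gauge: 96 mm square base 12 mm thick, 40 mm column, 22 mm tall threaded spigot (thread 43 mm, core 32 mm diameter), two dogs 10 mm high on the end face, clear of the cap. z: its axis, up. x: along the two raised bar marks on the base, which show home. Sideways slack of a fitted cap 1.5 mm, up and down 2 mm.
- start_stud (a point): one of two round studs on the gauge's base, 38 mm from the axis, 75 degrees (1.309 rad) counterclockwise from gauge x seen from above, and opposite. With the cap's bar on the line of the studs, within 10 degrees, the lugs drop into the thread and rest there: cap_centre 4.5 mm above gauge_top. To take the cap off, turn it back to here and lift.
- home_bar (a point): one of two bar marks on the gauge's base, 38 mm from the axis on gauge x. From the start the cap screws on clockwise seen from above and comes down 3.8 mm per rad. A sound cap turns 75 degrees to a hard stop: bar in line with gauge x, cap_centre 0.5 mm below gauge_top. A faulty one stops hard after 34 to 40 degrees. Cap on gauge must stay under 60 N: about 0.6 N m of turning effort.
- dish_mid (a point): middle of the floor (5 mm above the counter) of the round dish for caps that turn home: fixed, white, shallow, 136 mm across, rim 16 mm high
- tray_mid (a point): middle of the floor (5 mm above the counter) of the square tray for caps that stop short: fixed, wooden, 130 mm square outside, 4 mm walls 18 mm high, edges along its x and y
- tape_mask: roll of masking tape lying flat, 100 mm across, 25 mm high; origin under its middle; a bystander, leave it alone
- wood_stamp: small wooden hand stamp, standing, 26x44x72 mm; origin under its middle; a bystander, leave it alone
- coin_roll_1: wrapped coin roll lying down, 22 mm thick, 64 mm long; origin under its middle; a bystander, leave it alone
- coin_roll_2: wrapped coin roll lying down, 24 mm thick, 64 mm long; origin under its middle; a bystander, leave it alone
- desk_bell: counter bell, 70 mm across, 54 mm high; origin under its middle; a bystander, leave it alone
- glue_stick: glue stick lying down, 27 mm thick, 100 mm long; origin under its middle; a bystander, leave it alone
- calculator: pocket calculator lying flat, 118x68x15 mm; origin under its middle; a bystander, leave it alone
Not all that is in view belongs to the job. What is shaped like the part that bears cap_centre but purple is not meant. Leave any blue look-alike of the part that bears gauge_top alone.

How it is judged:
On the way, in this order (a step that is already met when the one before it is completed fails the run):
1. the cap is set on the gauge with its lugs down in the start of the thread (horizontal distance between cap_centre and gauge_top below 0.004 m and angle between cap_centre's own z axis and vertical below 0.1 rad and z of cap_centre in the frame of gauge_top below 0.007 m), for 0.1 s.
2. the cap has been screwed clockwise to its stop: a sound one fully home, a faulty one to where it binds (((horizontal distance between cap_centre and gauge_top below 0.004 m and angle between cap_centre's own z axis and vertical below 0.1 rad and value of joint cap_fault above 0 rad and angle between the x axis of cap_centre and the x axis of gauge_top, either way round below 0.14 rad and z of cap_centre in the frame of gauge_top below 0.0025 m) or (horizontal distance between cap_centre and gauge_top below 0.004 m and angle between cap_centre's own z axis and vertical below 0.1 rad and value of joint cap_fault below 0 rad and angle between the x axis of cap_centre and the x axis of gauge_top, either way round below 0.75 rad and z of cap_centre in the frame of gauge_top below 0.005 m))), for 0.2 s.
At the end, for the whole second after the job is handed in: A cap that turned home stands upright on the floor of the round dish, one that stopped short on the floor of the square tray: its centre within 50 mm of the middle, tilted less than 0.15 rad, released and at rest (((value of joint cap_fault above 0 rad and (horizontal distance between cap_centre and dish_mid below 0.05 m and z of cap_centre in the frame of dish_mid between 0.0135 and 0.0285 m and angle between cap_centre's own z axis and vertical below 0.15 rad)) or (value of joint cap_fault below 0 rad and (horizontal distance between cap_centre and tray_mid below 0.05 m and z of cap_centre in the frame of tray_mid between 0.0135 and 0.0285 m and angle between cap_centre's own z axis and vertical below 0.15 rad))) and linear speed of cap below 0.02 m/s and contact force between the fingers and cap below 0.1 N); the robot touches nothing.
It fails at once if the thread is forced: more than 60 N between cap and gauge (contact force between cap and gauge above 60 N).
It fails at once if a bystander is moved by more than 25 mm (distance of any of tape_mask, wood_stamp, coin_roll_1, coin_roll_2, desk_bell, glue_stick, calculator from where it was at the start of the episode above 0.025 m).
It also fails if it takes over 64 s, if anything falls off the work surface, if the arm or the gripper's body presses on something with over 40 N, if the wrist force passes 120 N, or if a joint passes its speed limit or range.

ROBOT

A 7-joint arm with a two-finger parallel gripper is mounted at the origin on a cart in front of the work surface, level with it; the furniture and walls round the work are solid. World frame = base frame: x ahead of the robot, y to its left, z up, the work surface at z = 0. Lengths are in m, angles in rad, forces in N, time in s.
With the tool pointing down it reaches from about 0.35 to 0.9 m from the base axis. Payload 8.1 kg.
Tool frame: the origin (TCP) lies at the very end of the fingers, on their centre line; the grasp point (between the pads) lies 19 mm behind it; z points along the fingers, y is the direction in which the jaws open and shut (so a half turn about z gives the same grasp; the last joint's range is limited). The gripper opens to 92 mm and grips with 3 to 60 N. Pads are 19 mm wide; open, the fingers measure 130 mm over their backs; the gripper's body (75 mm by 190 mm) begins 47 mm behind the grasp point.
Start: joints at [1.183, 0.434, 0.025, 1.573, -0.012, 1.134, -0.075], TCP at [0.176, -0.6, 0.196] pointing down, gripper open.
Joint ranges: [-2.62, 2.62], [-0.44, 2.09], [-1.27, 1.32], [0.08, 2.57], [-1.32, 4.46], [0.12, 2], [-2.74, 2.74]. Speed limits (rad/s): [2.22, 2.22, 3.01, 3.01, 3.14, 3.14, 3.14].

INTERFACE

Orientations are given as a unit quaternion [x, y, z, w].
In Python, from workcell import status, get_image, order gives the robot as it stands.
- The arm moves only by the tool servo_tool, never from a script. Its argument "series" is a list of rows, each a list of 3 entries, a list of its own where there are three numbers: the finger opening in m, from 0 to 0.0918, then the shift along the tool's x, y, z in m, then the turn about the tool's z in degrees. A call has 1 to 10 rows; each row is the pose to reach, as a shift and turn from the pose commanded when the call began, along the tool's axes at that moment; what a row does not reach only later rows make up. A row lasts 1/8 s, in which the tool goes at most 62.5 mm and 10.7 degrees, less where a joint would pass 70% of its speed; a pose out of reach is approached as far as the arm can. A call with a gripper value outside its range is refused whole. The fingers move at their own pace and stop on an object; the grip force is fixed at half the most. Time passes only in rows, so rows that repeat a pose let the fingers close. It gives the time, the measured TCP pose, the force and the opening at its end, in the units of the state.
- status.get_state(): the state, without advancing time (a new reading comes with each control period).
- get_image(name): name is "side" or "top"; returns a dict with "img" (400x640x3 uint8, red, green, blue), "depth" (400x640 float32, m along the optical axis (not along the pixel's ray), 0 where there is no reading), "vfov" (degrees; the focal length in pixels is half the picture's height over the tangent of half this angle, whatever the lens; pixels are square), "cx", "cy" (the principal point, pixels), "T" (4x4, takes a point from camera to world coordinates). Camera axes: x right, y up, looking along -z (the intrinsics and any distortion apply to the point x, -y, -z); pixel columns grow to the right and rows downward; lengths in m; the calibration is good to about 2 mm. A picture is of the moment at which its call begins.
- order.hand_in(): hands the job in, once; it reports no verdict.
The state is a dict: "time": time; "q": joint angles; "joint_vel": joint speeds; "joint_torque": joint torques, N m; "ee_pos": TCP position; "eef_rot": TCP orientation; "force": force on the tool from outside, world axes, zero at the start; "ft_torque": the same for the moment, N m; "gripper_width": finger opening in m.
Only numpy, scipy, OpenCV 4.12 (cv2) and the standard library are available. Lean on these libraries where they do the work, as an engineer would, in place of code of your own. Each camera call takes 0.05 s, during which the arm holds its last target.

## Working session

There is one attempt and no reset: what is moved stays moved. The work goes in short steps, Python scripts to look and compute and a tool call to move; the robot and the scene stay as the last step left them, time stands still between calls to the robot, and variables do not carry over. Pictures are saved under pics/ and viewed, and the job is handed in when it is done.

Besides the shell and the picture viewer there is one more tool, called by a JSON object that holds its "op" and its "data", one argument or row to a line. servo_tool: Moves the arm, as the interface text tells. Its arguments: {"type":"object","properties":{"series":{"type":"array","items":{"type":"array"}}},"required":["series"]}

```bash
ls; mkdir -p pics
python3 - <<'E'
from workcell import status,get_image
import cv2,numpy as np
print(status.get_state())
for n in("side","top"):
    d=get_image(n);cv2.imwrite(f"pics/{n}0.png",d["img"][:,:,::-1]);np.savez(f"{n}0.npz",**d)
    print(n,d["vfov"],d["cx"],d["cy"],d["T"].round(3).tolist(),d.keys())
E
```

```text
pics
{'time': 0.0, 'q': array([ 1.18338526,  0.43521628,  0.0249711 ,  1.57408956, -0.01160867,
        1.13396412, -0.07508992]), 'joint_vel': array([ 0.000818  , -0.00054448,  0.00044892,  0.00067526, -0.00044853,
       -0.00045708,  0.00044722]), 'joint_torque': array([-7.57883881e-04, -6.67857599e+01,  9.84205417e-01, -3.14459109e+01,
       -6.06827508e-02,  4.27945016e-02,  1.99574233e-04]), 'ee_pos': array([ 0.17540356, -0.59931635,  0.19525204]), 'eef_rot': array([ 9.89881538e-01,  1.41894166e-01, -1.73137304e-04, -7.46290929e-04]), 'force': array([-0.07752102,  0.21356639, -1.11927705]), 'ft_torque': array([-0.05099794,  0.0033788 , -0.00891186]), 'gripper_width': 0.09144197473328435}
side 50.52045811830512 321.72237075988266 200.9989399560779 [[-0.993, 0.078, -0.088, 0.359], [-0.118, -0.675, 0.728, 0.937], [-0.003, 0.733, 0.68, 1.118], [0.0, 0.0, 0.0, 1.0]] dict_keys(['img', 'depth', 'vfov', 'cx', 'cy', 'T'])
top 48.296096159244314 312.7224735061504 203.766473944266 [[-0.002, 0.998, -0.055, 0.405], [-1.0, -0.003, -0.008, -0.186], [-0.009, 0.055, 0.998, 1.679], [0.0, 0.0, 0.0, 1.0]] dict_keys(['img', 'depth', 'vfov', 'cx', 'cy', 'T'])
```

View pics/side0.png

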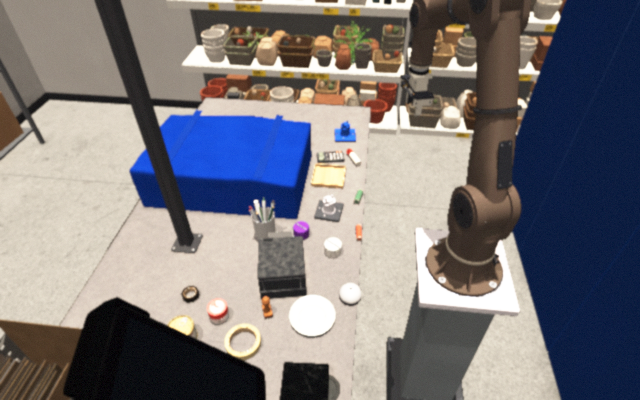

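View pics/top0.png

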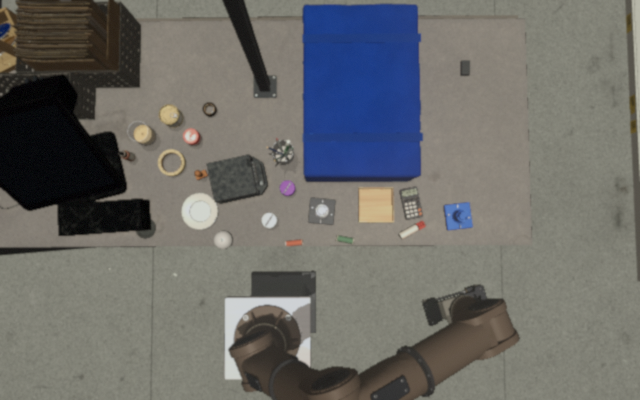

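```bash
cat > h.py <<'E'
import numpy as np,cv2
from workcell import status,get_image
def cam(n):
    return get_image(n)
def f(d): return 200/np.tan(np.radians(float(d["vfov"]))/2)
def ray(d,u,v):
    T=np.array(d["T"]);r=np.array([(u-d["cx"])/f(d),-(v-d["cy"])/f(d),-1.0])
    return T[:3,3],T[:3,:3]@r
def atz(d,u,v,z):
    o,r=ray(d,u,v);return o+r*(z-o[2])/r[2]
def pts(d):
    v,u=np.mgrid[0:400,0:640];D=np.array(d["depth"]);T=np.array(d["T"])
    P=np.stack([(u-d["cx"])/f(d)*D,-(v-d["cy"])/f(d)*D,-D],-1)
    return P@T[:3,:3].T+T[:3,3]
def proj(d,p):
    T=np.array(d["T"]);c=T[:3,:3].T@(np.array(p)-T[:3,3]);return d["cx"]+f(d)*c[0]/-c[2],d["cy"]-f(d)*c[1]/-c[2]
def crop(d,u,v,w,k,name):
    i=np.array(d["img"])[v-w:v+w,u-w:u+w,::-1];cv2.imwrite(name,cv2.resize(i,None,fx=k,fy=k,interpolation=cv2.INTER_CUBIC))
def tri(d1,a,d2,b):
    o1,r1=ray(d1,*a);o2,r2=ray(d2,*b);A=np.stack([r1,-r2],1);s=np.linalg.lstsq(A,o2-o1,rcond=None)[0]
    p,q=o1+s[0]*r1,o2+s[1]*r2;return (p+q)/2,np.linalg.norm(p-q)
E
python3 - <<'E'
from h import *
t=dict(np.load("top0.npz"));s=dict(np.load("side0.npz"))
def grab(d,x0,x1,y0,y1,k):
    i=d["img"][y0:y1,x0:x1,::-1];return cv2.resize(i,None,fx=k,fy=k,interpolation=cv2.INTER_CUBIC)
cv2.imwrite("pics/tc.png",grab(t,255,355,175,245,8))
cv2.imwrite("pics/sc.png",grab(s,290,370,180,270,6))
P=pts(t)
for n,(u,v) in dict(cap=(270,221),purple=(288,188),gauge=(321,211),base=(314,204),dish=(200,211),tray=(376,205),counter=(300,220)).items(): print(n,P[v,u].round(4))
P=pts(s)
for n,(u,v) in dict(cap=(333,246),gauge=(329,203),dish=(312,316),tray=(328,177)).items(): print(n,P[v,u].round(4))
E
```

```text
cap [ 0.4327 -0.0149  0.0404]
purple [ 0.5544 -0.0809  0.038 ]
gauge [ 0.4679 -0.2022  0.0673]
base [ 0.4962 -0.1766  0.0159]
dish [0.4716 0.2527 0.0046]
tray [ 0.4923 -0.4094  0.0049]
counter [ 0.4368 -0.1238  0.0024]
cap [0.4352 0.0012 0.0425]
gauge [ 0.4685 -0.1836  0.0643]
dish [0.4726 0.253  0.0088]
tray [ 0.4952 -0.4014  0.0053]
```

View pics/tc.png

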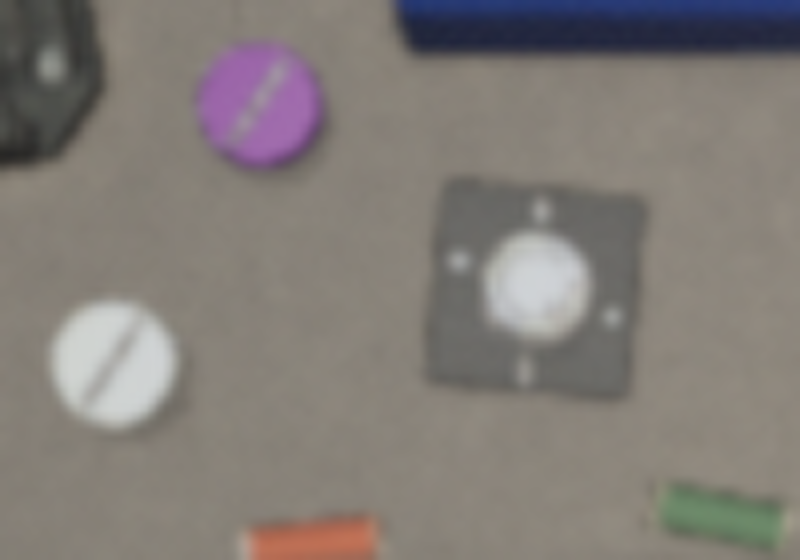

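View pics/sc.png

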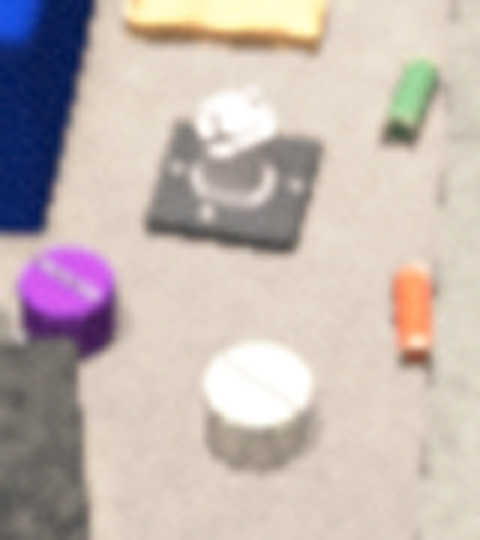

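Run:
```python
from h import *
t=dict(np.load("top0.npz"));s=dict(np.load("side0.npz"))
T=lambda x,y:((x+.5)/8-.5+255,(y+.5)/8-.5+175)
S=lambda x,y:((x+.5)/6-.5+290,(y+.5)/6-.5+180)
print("cap top tri",tri(t,T(115,364),s,S(258,384)))
print("cap top z=.041 each",atz(t,*T(115,364),.041),atz(s,*S(258,384),.041))
print("gauge top z .067 top",atz(t,*T(538,287),.067), tri(t,T(538,287),s,S(236,118)))
a=atz(t,*T(140,322),.043);b=atz(t,*T(88,405),.043);print("cap bar",np.degrees(np.arctan2(*(a-b)[[1,0]])),(a+b)/2)
a=atz(t,*T(542,211),.013);b=atz(t,*T(525,372),.013);print("home",np.degrees(np.arctan2(*(a-b)[[1,0]])),(a+b)/2,np.linalg.norm(a-b))
a=atz(t,*T(460,261),.014);b=atz(t,*T(612,317),.014);print("stud",np.degrees(np.arctan2(*(a-b)[[1,0]])),(a+b)/2,np.linalg.norm(a-b))
c=[atz(t,*T(*p),.012) for p in[(445,178),(648,198),(630,397),(428,380)]];print("base",np.mean(c,0),[np.linalg.norm(c[i]-c[i-1]).round(4) for i in range(4)],np.degrees(np.arctan2(*((c[0]-c[3])+(c[1]-c[2]))[[1,0]])))
P=pts(t)
m=(abs(P[...,2]-.012)<.006);
# clouds
for d,n in((t,"top"),(s,"side")):
    P=pts(d)
    for nm,c,z,r in(("cap",(.433,-.012),.041,.045),("gauge",(.468,-.194),.067,.04)):
        k=(np.hypot(P[...,0]-c[0],P[...,1]-c[1])<r)&(abs(P[...,2]-z)<.01);q=P[k];print(n,nm,k.sum(),np.median(q,0),q.min(0),q.max(0))
    k=(np.hypot(P[...,0]-.40,P[...,1]+.10)<.02);print(n,"counter",np.median(P[k],0))
```

```text
cap top tri (array([ 0.43698061, -0.01098056,  0.04062556]), np.float64(0.0016678916813260393))
cap top z=.041 each [ 0.43614076 -0.01106845  0.041     ] [ 0.4377872  -0.01062341  0.041     ]
gauge top z .067 top [ 0.46997139 -0.20512628  0.067     ] (array([ 0.47060891, -0.20514644,  0.06290091]), np.float64(0.0009477379004123305))
cap bar -32.01465999456702 [ 0.43634459 -0.01082879  0.043     ]
home -6.215712103449745 [ 0.47008181 -0.20366876  0.013     ] 0.07568685244309474
stud 69.60308743044257 [ 0.47117009 -0.20480241  0.014     ] 0.07561364755371829
base [ 0.47166286 -0.20565444  0.012     ] [np.float64(0.0949), np.float64(0.0955), np.float64(0.0934), np.float64(0.0946)] -5.179912151128118
top cap 184 [ 0.43647763 -0.01097684  0.04140855] [ 0.41067701 -0.03729395  0.03128193] [0.46579483 0.01905883 0.04982945]
top gauge 87 [ 0.47161119 -0.20220685  0.06605077] [ 0.45354277 -0.22405834  0.05710569] [ 0.49004767 -0.18408523  0.07674757]
top counter [ 0.39936875 -0.10089423  0.00067807]
side cap 201 [ 0.43825415 -0.00438773  0.04259286] [ 0.41170039 -0.04078761  0.03170205] [0.4672389  0.01760683 0.04963586]
side gauge 74 [ 0.47062212 -0.19702409  0.06611467] [ 0.45315212 -0.22540044  0.05700842] [ 0.49342544 -0.18100178  0.07647602]
side counter [ 0.40045219 -0.10118999  0.00150896]
```

Run:
```python
from h import *
t=dict(np.load("top0.npz"));s=dict(np.load("side0.npz"))
g=np.zeros((45,60))
for d in(t,s):
    P=pts(d).reshape(-1,3);P=P[np.array(d["depth"]).ravel()>0]
    for x,y,z in P:
        i=int((x-.3)/.01);j=int((y+.4)/.01)
        if 0<=i<45 and 0<=j<60 and z<.6:g[i,j]=max(g[i,j],z)
print("cols y -0.40.. step .01; val cm")
print("      "+"".join("%3d"%(-40+j) for j in range(60)))
for i in range(36,-1,-1):print("%.2f "%(.3+i*.01),"".join("%3d"%round(v*100) if v>.006 else "  ." for v in g[i]))
```

```text
cols y -0.40.. step .01; val cm
      -40-39-38-37-36-35-34-33-32-31-30-29-28-27-26-25-24-23-22-21-20-19-18-17-16-15-14-13-12-11-10 -9 -8 -7 -6 -5 -4 -3 -2 -1  0  1  2  3  4  5  6  7  8  9 10 11 12 13 14 15 16 17 18 19
0.66   19 19 19 19 18 18 18 19 18 18 19 19 19 19 19 19 19 19 19 19 19 19 19 18 19 18 17  1  .  .  9 12 10  1 10 10 10 10  .  1  .  .  1  4  5 11 11 11 11 11 11  .  .  .  1  .  .  .  .  .
0.65   19 19 19 19 19 18 18 18 18 18 19 19 19 19 19 19 19 19 19 19 19 18 19 19 18 18 18  1  1  1 14 15 13  2 12 14 10  .  .  .  1  4  5  5  4 11 12 11 12 12 12 11 11 11 11 11 11  1  .  .
0.64   19 19 19 19 19 18 18 18 18 18 19 19 19 19 19 19 19 19 19 19 19 18 18 18 19 18 18  1  .  1 13 15 10 10 10 17 17  1  .  1  1  8  9 12 12 12 12 12 12 12 11 12 11 11 11 11 11 11 11 11
0.63   19 19 19 18 19 18 19 18 18 18 19 19 19 19 19 19 18 18 18 18 19 19 18 18 18 18 16  1  .  1  1  .  1  .  . 16  .  1  .  .  3  8  9 13 12 11 12 12 11 11 11 11 12 12 11 11 12 11 12 12
0.62   19 19 19 19 19 18 19 18 18 19 19 19 19 19 19 19 19 18 18 18 18 18 18 18 18 18 17  1  1  .  1  1  1  .  .  1  .  1  .  .  4  8 
[... 5337 characters left out ...]
.  .  .  .  .  .  .  .  .  .  .  .  .  .  .  .  .  .  .  .  .  .  .  .  .  .  .  .  .  .  .  .  .  .  .  .  .  .  .  .  .  3  4  4  3  3  .
0.32    .  .  .  .  .  .  .  .  .  .  .  .  .  .  .  .  .  .  .  .  .  .  .  .  .  .  .  .  .  .  .  .  .  .  .  .  .  .  .  .  .  .  .  .  .  .  .  .  .  .  .  .  .  .  .  .  .  .  .  .
0.31    .  .  .  .  .  .  .  .  .  .  .  .  .  .  .  .  .  .  .  .  .  .  .  .  .  .  .  .  .  .  .  .  .  .  .  .  .  .  .  .  .  .  .  .  .  .  .  .  .  .  .  .  .  .  .  .  .  .  .  .
0.30    .  .  .  .  .  .  .  .  .  .  .  .  .  .  .  .  .  .  .  .  .  .  .  .  .  .  .  .  .  .  .  .  .  .  .  .  .  .  .  .  .  .  .  .  .  .  .  .  .  .  .  .  .  .  .  .  .  .  .  .
```

```bash
cat > go.py <<'E'
import sys
from h import *
from scipy.spatial.transform import Rotation as R
# usage: go.py x y z yang : prints shift in tool axes + turn; 
s=status.get_state();M=R.from_quat(s["eef_rot"]).as_matrix()
ya=np.degrees(np.arctan2(M[1,1],M[0,1]))
print("t",round(s["time"],2),"tcp",np.round(s["ee_pos"],4),"yang",round(ya,2),"tilt",M[:,2].round(4),"w",round(s["gripper_width"],4),"F",np.round(s["force"],2),"q7",np.round(s["q"],2))
if len(sys.argv)>4:
    x,y,z,a=map(float,sys.argv[1:5]);print("shift",(M.T@(np.array([x,y,z])-s["ee_pos"])).round(4),"turn",round(-(a-ya),2))
E
python3 go.py .4366 -.011 .2 -50; python3 go.py .43 -.1 .2 -50
```

```text
t 0.1 tcp [ 0.1754 -0.5994  0.1953] yang -73.69 tilt [-5.0e-04  1.3e-03 -1.0e+00] w 0.0922 F [-0.58 -0.03  0.29] q7 [ 1.18  0.44  0.03  1.57 -0.01  1.13 -0.08]
shift [ 0.416  -0.4913 -0.004 ] turn -23.69
t 0.1 tcp [ 0.1754 -0.5994  0.1953] yang -73.69 tilt [-5.0e-04  1.3e-03 -1.0e+00] w 0.0922 F [-0.58 -0.03  0.29] q7 [ 1.18  0.44  0.03  1.57 -0.01  1.13 -0.08]
shift [ 0.3846 -0.4078 -0.0042] turn -23.69
```

Things that could be mistaken for the targets, by top-view pixel:
- **Cap:** the white cap at (270,221) is the one to use. The purple look-alike is at (288,188), and the white bell dome is at (223,240).
- **Gauge:** the grey one at (321,211) is the one to use. The blue look-alike is at (458,216).
- **Destinations:** the round dish is at (200,211) and the wooden tray is at (376,205).

The enlarged crops show the white cap with its bar at about -32°, and the grey gauge with studs and bar marks. I'm moving above the white cap now.

{"op": "servo_tool", "data": {
  "series": [
    [0.0918, [0.416, -0.491, -0.004], -23.7],
    [0.0918, [0.416, -0.491, -0.004], -23.7],
    [0.0918, [0.416, -0.491, -0.004], -23.7],
    [0.0918, [0.416, -0.491, -0.004], -23.7],
    [0.0918, [0.416, -0.491, -0.004], -23.7],
    [0.0918, [0.416, -0.491, -0.004], -23.7],
    [0.0918, [0.416, -0.491, -0.004], -23.7],
    [0.0918, [0.416, -0.491, -0.004], -23.7],
    [0.0918, [0.416, -0.491, -0.004], -23.7],
    [0.0918, [0.416, -0.491, -0.004], -23.7]
  ]
}}

```text
time: 1.35
ee_pos: [0.4297, -0.027, 0.2]
eef_rot: [0.94, 0.342, 0.0, 0.0]
force: [1.7, -0.3, 0.1]
gripper_width: 0.0921
```

```bash
python3 go.py .4366 -.011 .08 -50
```

```text
t 1.35 tcp [ 0.4297 -0.027   0.2   ] yang -50.01 tilt [ 3.e-04 -4.e-04 -1.e+00] w 0.0921 F [ 1.71 -0.33  0.07] q7 [ 0.4   0.16 -0.52  1.98  0.09  1.03 -1.03]
shift [ 0.0155 -0.0079  0.12  ] turn -0.01
```

{"op": "servo_tool", "data": {
  "series": [
    [0.0918, [0.0155, -0.008, 0.02], 0],
    [0.0918, [0.0155, -0.008, 0.06], 0],
    [0.0918, [0.0155, -0.008, 0.1], 0],
    [0.0918, [0.0155, -0.008, 0.12], 0],
    [0.0918, [0.0155, -0.008, 0.12], 0]
  ]
}}

```text
time: 1.98
ee_pos: [0.4347, -0.0126, 0.0787]
eef_rot: [0.94, 0.342, -0.002, -0.001]
force: [-0.3, -0.0, 0.3]
gripper_width: 0.0919
```

```bash
python3 go.py .4366 -.011 .0075 -50
python3 - <<'E'
from h import *
t=cam("top");s=cam("side");np.savez("top1.npz",**t);np.savez("side1.npz",**s)
a=cv2.resize(t["img"][190:250,230:310,::-1],None,fx=5,fy=5,interpolation=2)
b=cv2.resize(s["img"][200:280,290:370,::-1],None,fx=5,fy=5,interpolation=2)
c=np.zeros((400,800,3),np.uint8);c[:300,:400]=a;c[:,400:]=b;cv2.imwrite("pics/c1.png",c)
E
```

```text
t 1.98 tcp [ 0.4347 -0.0126  0.0787] yang -49.96 tilt [-3.5e-03  2.0e-04 -1.0e+00] w 0.0919 F [-0.27 -0.01  0.25] q7 [ 0.31  0.33 -0.49  2.12  0.23  0.74 -1.2 ]
shift [0.0027 0.0002 0.0712] turn 0.04
```

View pics/c1.png

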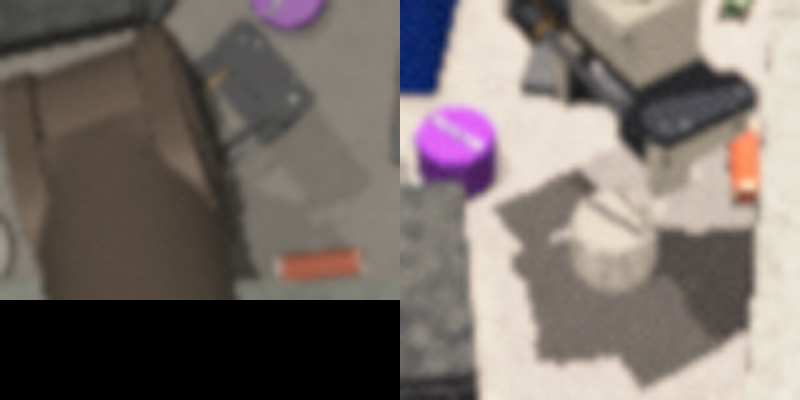

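```bash
python3 go.py .4366 -.011 .0075 -50
python3 - <<'E'
from h import *
s=dict(np.load("side1.npz"))
for p in([.4347,-.0126,.0787],[.4347,-.0126,.043],[.4366,-.011,.043]):
    u,v=proj(s,p);print((u-290+.5)*5+400,(v-200+.5)*5)
E
```

```text
t 2.08 tcp [ 0.4364 -0.0125  0.0804] yang -49.98 tilt [ 2.e-04  1.e-04 -1.e+00] w 0.0915 F [-0.78  0.2  -0.37] q7 [ 0.31  0.33 -0.49  2.12  0.23  0.74 -1.2 ]
shift [ 0.0012 -0.001   0.0729] turn 0.02
621.1865189586333 180.77976087681463
620.3075734979313 216.6499686125917
617.2692044454169 218.17875175981698
```

Run:
```python
from h import *
s=cam("side");t=cam("top")
i=cv2.resize(s["img"][190:260,300:380,::-1],None,fx=10,fy=10,interpolation=2)[:600]
c=np.array([.4364,-.0125,.0804]);a=np.radians(-50);y=np.array([np.cos(a),np.sin(a),0]);x=np.array([np.sin(a),-np.cos(a),0])
for k in(-1,1):
  for w in(.046,.065):
   for e in(-1,1):
    u,v=proj(s,c+k*y*w+e*x*.0095);cv2.circle(i,(int((u-300+.5)*10),int((v-190+.5)*10)),4,(0,0,255) if w<.05 else (0,255,0),-1)
cv2.imwrite("pics/c2.png",i)
```

```text
(no output)
```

View pics/c2.png

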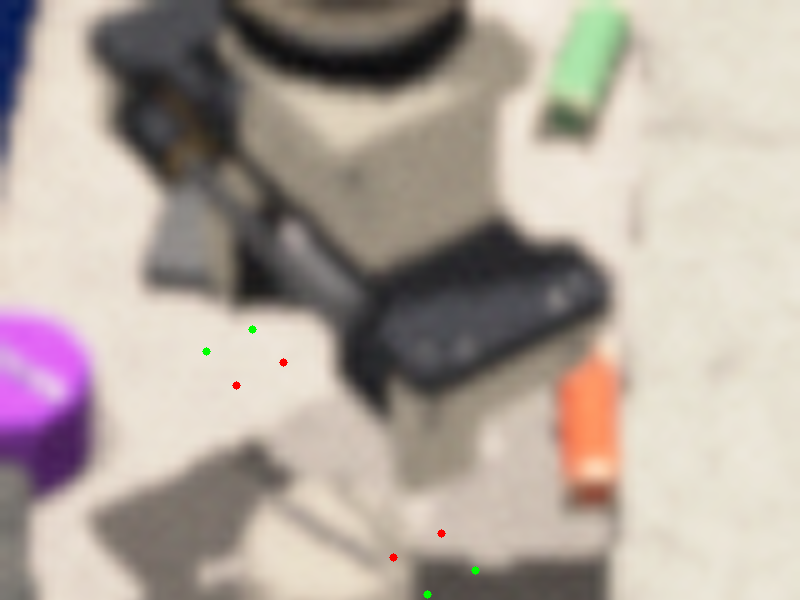

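```bash
python3 - <<'E'
from h import *
s=cam("side");P=pts(s)
for n,(x,y) in dict(lf=(190,230),lf_bot=(190,270),lf_in=(225,280),rf_face=(430,430),rf_bot=(435,470),rf_left=(415,450),cap=(310,520),blackR=(430,340),beige=(430,200)).items():
    u=int(round(x/10-.5+300));v=int(round(y/10-.5+190));print(n,(u,v),P[v,u].round(3),s["img"][v,u])
k=(np.hypot(P[...,0]-.436,P[...,1]+.0125)<.09)&(P[...,2]>.055)&(P[...,2]<.12)
q=P[k];print(len(q));
for z in np.arange(.055,.12,.005):
    a=q[abs(q[:,2]-z)<.0025]
    if len(a):print(z.round(3),len(a),a[:,:2].min(0).round(3),a[:,:2].max(0).round(3))
E
python3 go.py
```

```text
lf (318, 212) [ 0.51  -0.188  0.01 ] [142 137 137]
lf_bot (318, 216) [ 0.507 -0.163  0.014] [130 127 126]
lf_in (322, 218) [ 0.477 -0.041  0.128] [106 101  93]
rf_face (342, 232) [0.404 0.07  0.189] [132 122 112]
rf_bot (343, 236) [0.402 0.037 0.135] [159 147 133]
rf_left (341, 234) [0.406 0.074 0.183] [158 148 131]
cap (330, 242) [ 0.447 -0.016  0.042] [182 169 158]
blackR (342, 224) [0.405 0.069 0.221] [120 117 117]
beige (342, 210) [0.409 0.022 0.233] [157 146 129]
9
0.11 1 [ 0.475 -0.048] [ 0.475 -0.048]
0.115 6 [ 0.414 -0.054] [0.477 0.029]
t 2.23 tcp [ 0.4369 -0.0126  0.0809] yang -50.0 tilt [ 1.9e-03 -2.0e-04 -1.0e+00] w 0.0921 F [-0.72 -0.17 -0.74] q7 [ 0.31  0.33 -0.49  2.12  0.23  0.74 -1.2 ]
```

Run:
```python
from h import *
s=cam("side");P=pts(s)
print("cols 318..352; z mm")
for v in range(214,252):print(v," ".join("%4d"%(P[v,u,2]*1000) for u in range(318,352)))
```

```text
cols 318..352; z mm
214   17   12  134  139  143  142  140  196  195  199  196   16    8   12  212  219  222  227  228  228  227  225  225  219  222  219  221  223  222  222  224  221  222  221
215   13   13  125  136  137  141  139  132  191  195  195  195   13   13   14  215  219  222  228  226  224  223  221  220  222  222  225  220  219  220  221  221  222  223
216    9   16  128  125  131  132  133  129  129  193  198  196  196   12   10   14  214  221  223  223  222  223  219  224  225  220  222  219 1118  219  223  221  221  221
217   11    9   11  121  130  131  129  124  127  120  193  195  199  198   13   11   14  214  219  220  223  220  222  224  223  222  221  222  222  223  220  220  218  222
218    1    6    6  116  120  129  124  122  119  117   11  195  195  195   13   14   12   10  214  217  220  222  221  223  221  221  219  221  225  220  221  222  222  219
219    4    1    3    2  120  117  118  115  116    6    8   11  195  198  195    5   13   15  211  216  221  222  222  220  220  222  221  224  220  223  223  224  223  217
220    8    2    3    1  116  112   
[... 4831 characters left out ...]
   5
248    3    0    0    0    5    0   22   30   40   40   40   40   44   44   43   42   41   44   39   44   40   39   27    2    0   -1    5    1    3   -1   -1    0    4   -1
249    5    0    6    2    1    4   14   27   31   32   41   41   37   43   40   41   42   38   38   37   34   31   24    1    4    3    2    1    3    5    0    1    0    0
250    1    3    4   -2    5    1   10   20   28   31   37   35   37   38   37   37   37   37   37   36   31   30   19    2    2   -2   -1   -1    1    0    0    0    1    6
251   -3   -2   -4    3    3   -1    5   16   22   29   28   33   30   32   36   34   34   36   33   27   28   21   14    4    0    4    2    0    1    4   -2    3    0   -1
```

{"op": "servo_tool", "data": {
  "series": [
    [0.065, [0, 0, 0], 0],
    [0.065, [0, 0, 0], 0],
    [0.065, [0, 0, 0], 0],
    [0.065, [0, 0, 0], 0]
  ]
}}

```text
time: 2.78
ee_pos: [0.4361, -0.0126, 0.0799]
eef_rot: [0.94, 0.342, 0.0, 0.0]
force: [0.2, -0.3, -0.3]
gripper_width: 0.0655
```

```bash
python3 go.py
python3 - <<'E'
from h import *
s=cam("side");P=pts(s)
i=cv2.resize(s["img"][190:260,300:380,::-1],None,fx=10,fy=10,interpolation=2)[:600]
cv2.imwrite("pics/c3.png",i)
for v in range(214,244,1):print(v," ".join("%4d"%(P[v,u,2]*1000) for u in range(318,350)))
E
```

```text
t 2.77 tcp [ 0.4361 -0.0126  0.0799] yang -49.99 tilt [ 0.e+00 -1.e-04 -1.e+00] w 0.0655 F [ 0.17 -0.31 -0.34] q7 [ 0.31  0.33 -0.49  2.12  0.23  0.74 -1.2 ]
214   16    9   15   20  139  145  150  192  192  198  194  145  144   11  216  218  219  226  233  229  229  229  225  220  220  221  220  219  222  222  218  224
215    9   11   13   11  136  144  152  148  192  195  195  194   16   11   13  214  218  223  226  223  227  218  221  219  223  224  221  221  221  223  217  223
216   11    9   14   12  132  138  142  146  143  191  194  197  194   16   14   12  215  223  224  219  219  220  224  224  217  219  218  224  223  220  224  218
217    7   13   12    9   11  130  139  140  137  139  194  193  195   14   12   14   19  218  218  221  219  220  219  223  223  219  225  223  216  224  221  218
218    8    7    8    8    4  130  134  133  137  133  131  191  195  197   11   12  201  208  212  215  222  220  221  224  219  218  220  222  219  220  219  214
219    0    1   -1    4    0  125  131  133  130  129  126  128  194  197  199  200  200  203  208  216  220  219  220  22
[... 3277 characters left out ...]
   0   -3    2    0    2    0    5   -1    4
240    0    0    2    3    0    0    2    0   43   42   43   46   40   44   47   45   45   46   43   47   42   41    5   -2    1    3    4   -1    5    1    1    1
241    1    4    5    1    5    1   -2   41   45   40   44   48   42   42   41   42   40   42   44   48   43   44    0    2    1    4    0    1    2    1    1    0
242    0   -1    0    3    5   -3    0   45   43   45   44   44   41   42   39   40   40   43   45   48   37   45   41    0    3   -2    5    0    5    4    1    0
243    3    0    0    0    2    5   35   41   47   48   42   45   46   47   42   45   49   44   42   43   42   44   42    0    0    2    3    6    2    1    2    2
```

View pics/c3.png

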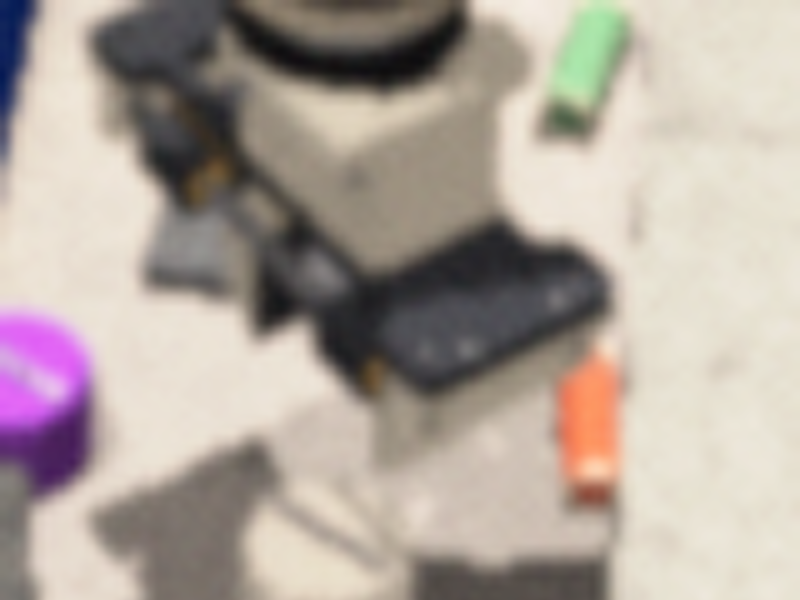

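Run:
```python
from h import *
from scipy.spatial.transform import Rotation as R
st=status.get_state();M=R.from_quat(st["eef_rot"]).as_matrix()
s=cam("side");t=cam("top")
for n,d in(("side",s),("top",t)):
    P=(pts(d)-st["ee_pos"])@M
    k=(abs(P[...,0])<.12)&(abs(P[...,1])<.15)&(P[...,2]<-.02)&(P[...,2]>-.2)
    q=P[k]
    print(n,"tool frame x,y ranges by z(mm)")
    for z in np.arange(-.2,-.02,.006):
        a=q[abs(q[:,2]-z)<.003]*1000
        if len(a)>2:print(int(z*1000),len(a),"x",a[:,0].min().round(),a[:,0].max().round(),"y-neg",a[a[:,1]<0][:,1].min(initial=0).round(),a[a[:,1]<0][:,1].max(initial=-999).round(),"y-pos",a[a[:,1]>0][:,1].min(initial=999).round(),a[a[:,1]>0][:,1].max(initial=0).round())
```

```text
side tool frame x,y ranges by z(mm)
-200 89 x -36.0 37.0 y-neg -50.0 -5.0 y-pos 1.0 7.0
-194 59 x -34.0 38.0 y-neg -51.0 -8.0 y-pos 3.0 15.0
-188 34 x -32.0 37.0 y-neg -51.0 -2.0 y-pos 1.0 13.0
-182 21 x -21.0 23.0 y-neg -50.0 -21.0 y-pos 999.0 0.0
-176 23 x -20.0 24.0 y-neg -50.0 -36.0 y-pos 999.0 0.0
-169 27 x -23.0 26.0 y-neg -50.0 -28.0 y-pos 12.0 12.0
-163 34 x -16.0 27.0 y-neg -50.0 -3.0 y-pos 2.0 16.0
-157 40 x -22.0 28.0 y-neg -50.0 -3.0 y-pos 0.0 17.0
-151 33 x -23.0 27.0 y-neg -49.0 -1.0 y-pos 4.0 16.0
-145 100 x -32.0 33.0 y-neg -95.0 -3.0 y-pos 3.0 93.0
-139 343 x -37.0 38.0 y-neg -96.0 -2.0 y-pos 4.0 97.0
-133 69 x -30.0 39.0 y-neg -94.0 -0.0 y-pos 7.0 87.0
-127 36 x -36.0 38.0 y-neg -93.0 -41.0 y-pos 33.0 95.0
-121 91 x -38.0 38.0 y-neg -91.0 -26.0 y-pos 35.0 95.0
-115 80 x -31.0 38.0 y-neg -88.0 -0.0 y-pos 3.0 84.0
-109 69 x -37.0 38.0 y-neg -88.0 -17.0 y-pos 5.0 83.0
-103 52 x -36.0 37.0 y-neg -87.0 -35.0 y-pos 35.0 86.0
-97 13 x -33.0 36.0 y-neg -85.0 -82.0 y-pos 35.0 85.0
-91 3 x 4.0 9.0 y-neg 0.0 -999.0 y-pos 35.0 39.0
-85 3 x 2.0 4.0 y-neg 0.0 -999.0 y-pos 34.0 38
[... 394 characters left out ...]
-38.0 -35.0 y-pos 12.0 45.0
-31 31 x 2.0 120.0 y-neg 0.0 -999.0 y-pos 6.0 43.0
-25 6 x 113.0 119.0 y-neg 0.0 -999.0 y-pos 4.0 36.0
top tool frame x,y ranges by z(mm)
-145 29 x -36.0 36.0 y-neg 0.0 -999.0 y-pos 43.0 94.0
-139 149 x -36.0 35.0 y-neg 0.0 -999.0 y-pos 24.0 95.0
-133 63 x -36.0 38.0 y-neg 0.0 -999.0 y-pos 28.0 94.0
-127 13 x -32.0 23.0 y-neg 0.0 -999.0 y-pos 39.0 94.0
-121 69 x -36.0 36.0 y-neg 0.0 -999.0 y-pos 35.0 63.0
-115 61 x -35.0 37.0 y-neg 0.0 -999.0 y-pos 23.0 63.0
-109 9 x -36.0 18.0 y-neg 0.0 -999.0 y-pos 21.0 85.0
-31 17 x 108.0 120.0 y-neg 0.0 -999.0 y-pos 1.0 43.0
-25 24 x 103.0 119.0 y-neg -5.0 -5.0 y-pos 3.0 41.0
-19 3 x 102.0 117.0 y-neg -2.0 -2.0 y-pos 32.0 36.0
```

{"op": "servo_tool", "data": {
  "series": [
    [0.0918, [0.0012, -0.001, 0], 0],
    [0.0918, [0.0012, -0.001, 0.01], 0],
    [0.0918, [0.0012, -0.001, 0.03], 0],
    [0.0918, [0.0012, -0.001, 0.05], 0],
    [0.0918, [0.0012, -0.001, 0.065], 0],
    [0.0918, [0.0012, -0.001, 0.073], 0],
    [0.0918, [0.0012, -0.001, 0.073], 0]
  ]
}}

```text
time: 3.8
ee_pos: [0.4361, -0.011, 0.0065]
eef_rot: [0.94, 0.342, -0.0, -0.0]
force: [0.7, -0.2, 0.4]
gripper_width: 0.0918
```

```bash
python3 go.py .4366 -.011 .0 -50
python3 - <<'E'
from h import *
s=cam("side");P=pts(s)
i=cv2.resize(s["img"][200:270,300:380,::-1],None,fx=10,fy=10,interpolation=2)[:600]
cv2.imwrite("pics/c4.png",i)
E
```

```text
t 3.8 tcp [ 0.4361 -0.011   0.0065] yang -49.97 tilt [-9.e-04  0.e+00 -1.e+00] w 0.0918 F [ 0.67 -0.2   0.43] q7 [ 0.23  0.45 -0.42  2.19  0.35  0.56 -1.32]
shift [0.0004 0.0003 0.0065] turn 0.03
```

View pics/c4.png

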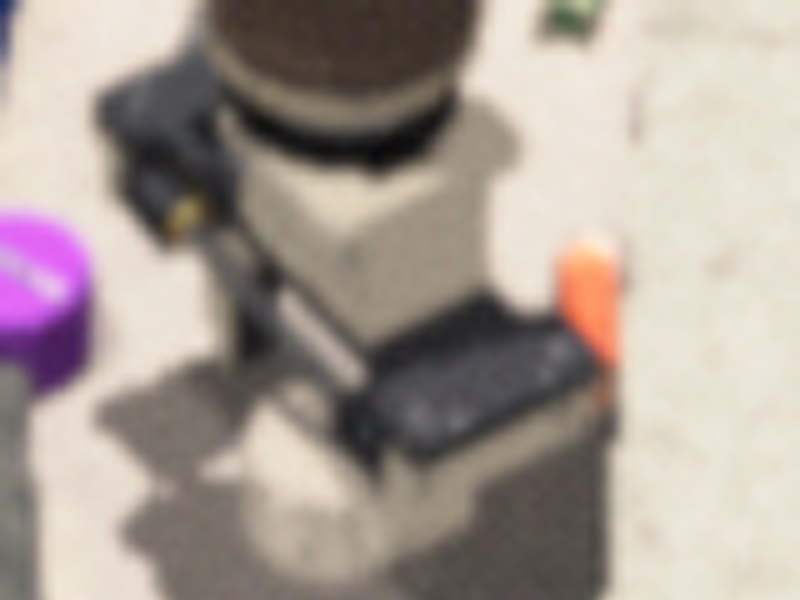

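Run:
```python
from h import *
from scipy.spatial.transform import Rotation as R
st=status.get_state();M=R.from_quat(st["eef_rot"]).as_matrix()
s=cam("side")
P=pts(s);Q=(P-st["ee_pos"])@M
k=(abs(Q[...,0])<.05)&(abs(Q[...,1])>.03)&(abs(Q[...,1])<.11)&(P[...,2]>.008)&(P[...,2]<.2)
for z in np.arange(.01,.2,.006):
    m=k&(abs(P[...,2]-z)<.003);a=Q[m]*1000
    if len(a)>1:print(int(z*1000),len(a),"x",a[:,0].min().round(),a[:,0].max().round(),"yn",a[a[:,1]<0][:,1].round().tolist()[:6],"yp",a[a[:,1]>0][:,1].round().tolist()[:6])
```

```text
10 8 x -14.0 49.0 yn [-50.0, -42.0, -103.0] yp [108.0, 103.0, 104.0, 103.0, 101.0]
16 6 x 34.0 44.0 yn [] yp [108.0, 105.0, 103.0, 105.0, 103.0, 102.0]
22 2 x 33.0 44.0 yn [] yp [108.0, 103.0]
28 7 x 32.0 49.0 yn [] yp [109.0, 106.0, 105.0, 105.0, 103.0, 101.0]
34 5 x 32.0 49.0 yn [] yp [108.0, 106.0, 103.0, 101.0, 102.0]
40 8 x -1.0 50.0 yn [] yp [107.0, 106.0, 106.0, 104.0, 103.0, 101.0]
46 14 x -5.0 48.0 yn [-50.0] yp [109.0, 110.0, 108.0, 106.0, 104.0, 57.0]
52 16 x -3.0 13.0 yn [-52.0, -59.0, -53.0, -55.0, -58.0, -60.0] yp [63.0, 59.0, 51.0, 52.0, 50.0, 49.0]
58 11 x -10.0 12.0 yn [-60.0, -60.0, -59.0, -63.0, -51.0, -58.0] yp [65.0, 65.0, 58.0, 49.0]
64 14 x -9.0 11.0 yn [-60.0, -59.0, -60.0, -61.0] yp [68.0, 65.0, 51.0, 57.0, 53.0, 50.0]
69 12 x -9.0 11.0 yn [-62.0, -64.0, -63.0, -61.0, -63.0] yp [50.0, 58.0, 48.0, 48.0, 57.0, 52.0]
76 5 x -8.0 10.0 yn [-63.0] yp [65.0, 50.0, 47.0, 48.0]
82 4 x -4.0 13.0 yn [] yp [52.0, 49.0, 54.0, 49.0]
88 3 x 1.0 2.0 yn [] yp [52.0, 48.0, 46.0]
94 3 x 3.0 9.0 yn [] yp [54.0, 50.0, 48.0]
99 4 x -26.0 14.0 yn [-79.0] yp [53.0, 52.0, 51.0]
106 2
[... 741 characters left out ...]
38.0 yn [-47.0, -50.0, -51.0, -45.0, -47.0, -47.0] yp [95.0, 93.0, 90.0, 89.0, 87.0, 94.0]
154 53 x -32.0 36.0 yn [-47.0, -49.0, -47.0, -48.0, -30.0, -49.0] yp [90.0, 85.0, 67.0, 66.0, 71.0, 71.0]
160 19 x -21.0 27.0 yn [-45.0, -49.0, -46.0, -47.0, -46.0, -48.0] yp []
166 22 x -20.0 24.0 yn [-46.0, -48.0, -48.0, -50.0, -48.0, -48.0] yp []
172 19 x -22.0 22.0 yn [-47.0, -47.0, -46.0, -49.0, -49.0, -34.0] yp []
178 19 x -21.0 23.0 yn [-47.0, -48.0, -45.0, -46.0, -48.0, -48.0] yp []
184 16 x -22.0 22.0 yn [-47.0, -47.0, -48.0, -49.0, -47.0, -47.0] yp []
190 19 x -21.0 23.0 yn [-47.0, -49.0, -46.0, -48.0, -47.0, -46.0] yp []
196 25 x -26.0 36.0 yn [-46.0, -46.0, -49.0, -48.0, -49.0, -48.0] yp []
```

{"op": "servo_tool", "data": {
  "series": [
    [0.0918, [0.0003, 0, 0.004], 0],
    [0.0918, [0.0003, 0, 0.008], 0],
    [0.0918, [0.0003, 0, 0.01], 0],
    [0.0918, [0.0003, 0, 0.01], 0]
  ]
}}

```text
time: 4.4
ee_pos: [0.4365, -0.0109, -0.0033]
eef_rot: [0.94, 0.342, -0.0, -0.0]
force: [0.1, 0.7, -0.3]
gripper_width: 0.0916
```

The side-view depth and the absence of force both show that the real fingertips are about 32 mm above the reported TCP. I'll allow for that offset and keep watching the force.

{"op": "servo_tool", "data": {
  "series": [
    [0.0918, [0, 0, 0.005], 0],
    [0.0918, [0, 0, 0.011], 0],
    [0.0918, [0, 0, 0.017], 0],
    [0.0918, [0, 0, 0.02], 0],
    [0.0918, [0, 0, 0.02], 0]
  ]
}}

```text
time: 5.03
ee_pos: [0.4364, -0.0109, -0.0234]
eef_rot: [0.94, 0.342, -0.0, -0.0]
force: [0.1, -0.2, 0.2]
gripper_width: 0.0917
```

```bash
python3 go.py .4366 -.011 -.025 -50
python3 - <<'E'
from h import *
from scipy.spatial.transform import Rotation as R
st=status.get_state();M=R.from_quat(st["eef_rot"]).as_matrix()
s=cam("side")
P=pts(s);Q=(P-st["ee_pos"])@M
k=(abs(Q[...,0])<.037)&(abs(Q[...,1])>.037)&(abs(Q[...,1])<.1)&(P[...,2]>.008)&(P[...,2]<.1)
for z in np.arange(.01,.1,.006):
    m=k&(abs(P[...,2]-z)<.003);a=Q[m]*1000
    if len(a)>1:print(int(z*1000),len(a),"x",a[:,0].min().round(),a[:,0].max().round(),"yn",a[a[:,1]<0][:,1].round().tolist()[:6],"yp",a[a[:,1]>0][:,1].round().tolist()[:6])
cv2.imwrite("pics/c5.png",cv2.resize(s["img"][200:270,300:380,::-1],None,fx=10,fy=10,interpolation=2)[:600])
E
```

```text
t 5.03 tcp [ 0.4364 -0.0109 -0.0234] yang -49.98 tilt [-6.e-04 -0.e+00 -1.e+00] w 0.0917 F [ 0.12 -0.16  0.22] q7 [ 0.2   0.51 -0.38  2.21  0.4   0.48 -1.36]
shift [0.0001 0.0002 0.0016] turn 0.02
16 9 x -5.0 12.0 yn [-46.0, -51.0] yp [60.0, 50.0, 50.0, 49.0, 46.0, 50.0]
22 11 x -0.0 12.0 yn [-46.0, -48.0, -59.0, -52.0, -59.0, -57.0] yp [57.0, 49.0, 49.0, 48.0, 46.0]
28 16 x -9.0 13.0 yn [-61.0, -62.0, -54.0, -56.0, -60.0, -61.0] yp [49.0, 61.0, 57.0, 53.0, 52.0, 46.0]
34 11 x -7.0 13.0 yn [-62.0, -61.0, -61.0] yp [64.0, 63.0, 47.0, 60.0, 59.0, 50.0]
40 12 x -9.0 12.0 yn [-63.0, -62.0, -60.0, -64.0, -61.0, -64.0] yp [49.0, 49.0, 58.0, 54.0, 49.0, 48.0]
46 4 x -5.0 12.0 yn [] yp [65.0, 62.0, 50.0, 56.0]
52 2 x -2.0 1.0 yn [] yp [52.0, 48.0]
58 2 x 2.0 4.0 yn [] yp [51.0, 48.0]
69 3 x 7.0 13.0 yn [] yp [50.0, 48.0, 50.0]
76 17 x -35.0 37.0 yn [-85.0, -82.0, -83.0, -85.0, -81.0, -82.0] yp [85.0, 52.0, 52.0, 51.0]
82 39 x -36.0 37.0 yn [-83.0, -45.0, -84.0, -82.0, -84.0, -47.0] yp [87.0, 82.0, 76.0, 61.0, 50.0, 52.0]
88 41 x -35.0 37.0 yn [-38.0, -38.0, -84.0, -43.0, -86.0, -85.0] yp [81.0, 80.0, 74.0, 66.0, 63.0, 51.0]
94 37 x -32.0 37.0 yn [-39.0, -46.0, -87.0, -49.0, -52.0, -54.0] yp [72.0, 72.0, 68.0, 85.0, 82.0, 75.0]
99 38 x -34.0 37.0 yn [-46.0, -47.0, -50.0, -51.0, -89.0, -50.0] yp [74.0, 73.0, 85.0, 83.0, 74.0, 62.0]
```

View pics/c5.png

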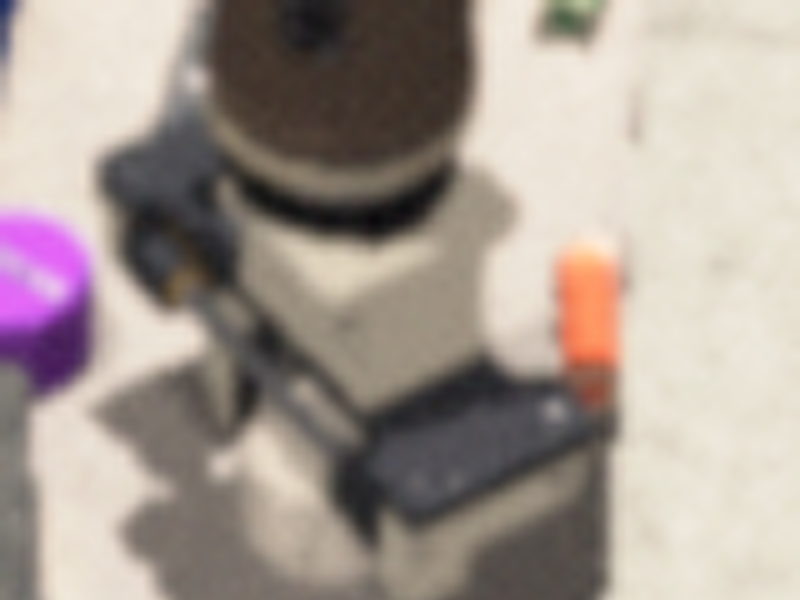

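{"op": "servo_tool", "data": {
  "series": [
    [0.05, [0, 0, 0], 0],
    [0.05, [0, 0, 0], 0],
    [0.05, [0, 0, 0], 0],
    [0.05, [0, 0, 0], 0],
    [0.05, [0, 0, 0], 0]
  ]
}}

```text
time: 5.7
ee_pos: [0.4366, -0.0109, -0.023]
eef_rot: [0.94, 0.342, 0.0, 0.0]
force: [0.7, -0.8, 1.8]
gripper_width: 0.0556
```

```bash
python3 go.py .4366 -.011 .08 -50
```

```text
t 5.7 tcp [ 0.4366 -0.0109 -0.023 ] yang -49.99 tilt [ 0.e+00 -1.e-04 -1.e+00] w 0.0556 F [ 0.72 -0.84  1.82] q7 [ 0.2   0.51 -0.38  2.21  0.4   0.48 -1.36]
shift [-1.00e-04  0.00e+00 -1.03e-01] turn 0.01
```

{"op": "servo_tool", "data": {
  "series": [
    [0.05, [0, 0, -0.02], 0],
    [0.05, [0, 0, -0.065], 0],
    [0.05, [0, 0, -0.11], -10],
    [0.05, [0, 0, -0.11], -20],
    [0.05, [0, 0, -0.11], -30],
    [0.05, [0, 0, -0.11], -40],
    [0.05, [0, 0, -0.11], -50],
    [0.05, [0, 0, -0.11], -60],
    [0.05, [0, 0, -0.11], -70],
    [0.05, [0, 0, -0.11], -80]
  ]
}}

```text
time: 6.95
ee_pos: [0.4363, -0.011, 0.0868]
eef_rot: [0.497, 0.867, -0.0, -0.0]
force: [0.8, -0.7, -1.2]
gripper_width: 0.0561
```

```bash
python3 go.py .4707 -.2047 .088 51.6
```

```text
t 6.95 tcp [ 0.4363 -0.011   0.0868] yang 30.34 tilt [-4.e-04 -2.e-04 -1.e+00] w 0.0561 F [ 0.82 -0.68 -1.22] q7 [ 0.58  0.4  -0.85  2.1   0.42  0.82  0.01]
shift [-0.1845 -0.0682 -0.0012] turn -21.26
```

{"op": "servo_tool", "data": {
  "series": [
    [0.05, [0, 0, 0], -10],
    [0.05, [0, 0, 0], -21.4],
    [0.05, [-0.04, -0.015, -0.001], -21.4],
    [0.05, [-0.085, -0.0315, -0.001], -21.4],
    [0.05, [-0.13, -0.048, -0.001], -21.4],
    [0.05, [-0.17, -0.063, -0.001], -21.4],
    [0.05, [-0.1845, -0.0682, -0.001], -21.4],
    [0.05, [-0.1845, -0.0682, -0.001], -21.4],
    [0.05, [-0.1845, -0.0682, -0.001], -21.4]
  ]
}}

```text
time: 8.07
ee_pos: [0.4698, -0.203, 0.088]
eef_rot: [0.329, 0.944, 0.0, -0.0]
force: [-0.5, 0.9, -0.4]
gripper_width: 0.056
```

```bash
python3 go.py .4707 -.2047 .028 51.6
python3 - <<'E'
from h import *
s=cam("side");t=cam("top");np.savez("side2.npz",**s);np.savez("top2.npz",**t)
a=cv2.resize(s["img"][165:225,290:370,::-1],None,fx=10,fy=10,interpolation=2);cv2.imwrite("pics/c6.png",a)
cv2.imwrite("pics/c7.png",cv2.resize(t["img"][170:240,270:370,::-1],None,fx=8,fy=8,interpolation=2))
E
python3 go.py .4707 -.2047 .028 51.6
```

```text
t 8.07 tcp [ 0.4698 -0.203   0.088 ] yang 51.53 tilt [-1.e-04  6.e-04 -1.e+00] w 0.056 F [-0.49  0.95 -0.38] q7 [ 0.95  0.54 -0.89  1.92  0.52  0.93  0.71]
shift [-0.0018 -0.0008  0.06  ] turn -0.07
t 8.18 tcp [ 0.4698 -0.2032  0.0881] yang 51.56 tilt [ 0.e+00  1.e-04 -1.e+00] w 0.056 F [-0.38 -0.59 -0.87] q7 [ 0.95  0.54 -0.89  1.92  0.52  0.93  0.71]
shift [-0.0016 -0.0007  0.0601] turn -0.04
```

View pics/c6.png

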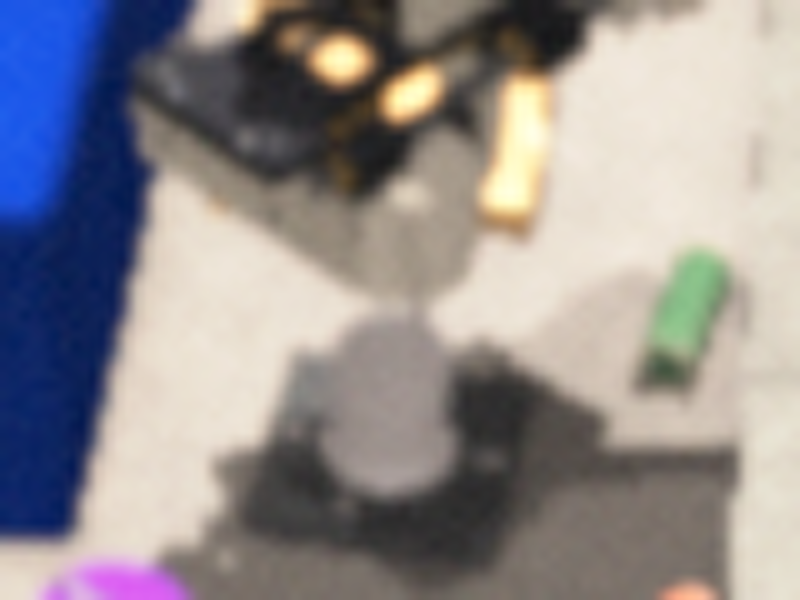

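View pics/c7.png

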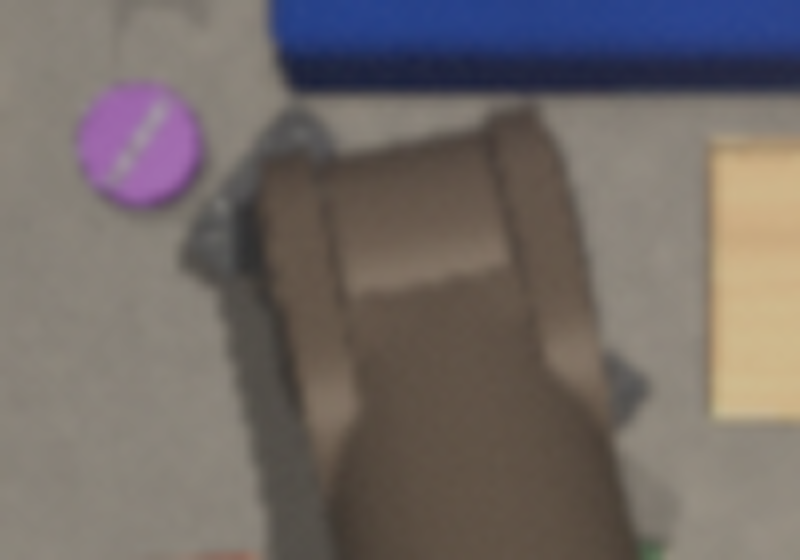

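{"op": "servo_tool", "data": {
  "series": [
    [0.05, [-0.0017, -0.0008, 0.01], 0],
    [0.05, [-0.0017, -0.0008, 0.02], 0],
    [0.05, [-0.0017, -0.0008, 0.03], 0],
    [0.05, [-0.0017, -0.0008, 0.036], 0],
    [0.05, [-0.0017, -0.0008, 0.041], 0],
    [0.05, [-0.0017, -0.0008, 0.041], 0]
  ]
}}

```text
time: 8.93
ee_pos: [0.4705, -0.2064, 0.0466]
eef_rot: [0.33, 0.944, 0.0, -0.0]
force: [-0.3, 0.2, -0.9]
gripper_width: 0.0558
```

```bash
python3 go.py .4707 -.2047 .028 51.6
```

```text
t 8.93 tcp [ 0.4705 -0.2064  0.0466] yang 51.42 tilt [-4.e-04  2.e-04 -1.e+00] w 0.0558 F [-0.28  0.2  -0.88] q7 [ 0.92  0.59 -0.85  1.96  0.58  0.86  0.65]
shift [0.0009 0.0014 0.0186] turn -0.18
```

{"op": "servo_tool", "data": {
  "series": [
    [0.05, [0, 0, 0], 0]
  ]
}}

```text
time: 9.05
ee_pos: [0.4709, -0.2065, 0.0471]
eef_rot: [0.33, 0.944, -0.0, 0.0]
force: [-0.7, 0.5, -0.1]
gripper_width: 0.0558
```

{"op": "servo_tool", "data": {
  "series": [
    [0.05, [0, 0, 0], 0]
  ]
}}

```text
time: 9.18
ee_pos: [0.4709, -0.2066, 0.0472]
eef_rot: [0.33, 0.944, -0.0, 0.0]
force: [-0.1, -0.4, -0.7]
gripper_width: 0.0556
```

```bash
python3 go.py .4707 -.2047 .028 51.6
```

```text
t 9.18 tcp [ 0.4709 -0.2066  0.0472] yang 51.41 tilt [ 4.e-04 -3.e-04 -1.e+00] w 0.0556 F [-0.1  -0.44 -0.7 ] q7 [ 0.92  0.59 -0.85  1.96  0.58  0.86  0.65]
shift [0.0013 0.0014 0.0192] turn -0.19
```

{"op": "servo_tool", "data": {
  "series": [
    [0.05, [0.0013, 0.0014, 0], -0.2],
    [0.05, [0.0013, 0.0014, 0.003], -0.2],
    [0.05, [0.0013, 0.0014, 0.006], -0.2],
    [0.05, [0.0013, 0.0014, 0.008], -0.2],
    [0.05, [0.0013, 0.0014, 0.008], -0.2]
  ]
}}

```text
time: 9.8
ee_pos: [0.4704, -0.2045, 0.0387]
eef_rot: [0.329, 0.944, 0.0, -0.0]
force: [0.9, -1.0, -0.5]
gripper_width: 0.0557
```

```bash
python3 go.py .4707 -.2047 .028 51.6
```

```text
t 9.8 tcp [ 0.4704 -0.2045  0.0387] yang 51.61 tilt [-4.e-04  2.e-04 -1.e+00] w 0.0557 F [ 0.86 -0.99 -0.51] q7 [ 0.91  0.6  -0.84  1.97  0.6   0.84  0.64]
shift [-0.0004  0.0001  0.0107] turn 0.01
```

{"op": "servo_tool", "data": {
  "series": [
    [0.05, [0, 0, 0.003], 0],
    [0.05, [0, 0, 0.005], 0],
    [0.05, [0, 0, 0.005], 0]
  ]
}}

```text
time: 10.18
ee_pos: [0.4706, -0.2046, 0.0338]
eef_rot: [0.329, 0.944, 0.0, 0.0]
force: [0.8, -0.4, -1.4]
gripper_width: 0.0558
```

{"op": "servo_tool", "data": {
  "series": [
    [0.05, [0, 0, 0.0015], 0],
    [0.05, [0, 0, 0.003], 0],
    [0.05, [0, 0, 0.003], 0]
  ]
}}

```text
time: 10.55
ee_pos: [0.4706, -0.2045, 0.0308]
eef_rot: [0.329, 0.944, 0.0, 0.0]
force: [0.4, 0.0, -1.3]
gripper_width: 0.0561
```

```bash
python3 go.py .4707 -.2047 .028 51.6
```

```text
t 10.55 tcp [ 0.4706 -0.2045  0.0308] yang 51.61 tilt [ 2.e-04  0.e+00 -1.e+00] w 0.0561 F [ 0.36  0.01 -1.25] q7 [ 0.9   0.61 -0.83  1.97  0.61  0.83  0.63]
shift [-0.0001 -0.0001  0.0028] turn 0.01
```

Clean so far. The last few millimetres go in small steps.

{"op": "servo_tool", "data": {
  "series": [
    [0.05, [0, 0, 0.001], 0],
    [0.05, [0, 0, 0.0015], 0]
  ]
}}

```text
time: 10.8
ee_pos: [0.4706, -0.2046, 0.0294]
eef_rot: [0.329, 0.944, -0.0, 0.0]
force: [0.4, -0.7, -1.7]
gripper_width: 0.0558
```

{"op": "servo_tool", "data": {
  "series": [
    [0.05, [0, 0, 0.001], 0],
    [0.05, [0, 0, 0.001], 0]
  ]
}}

```text
time: 11.05
ee_pos: [0.4706, -0.2046, 0.0284]
eef_rot: [0.329, 0.944, 0.0, 0.0]
force: [0.1, -0.6, -1.9]
gripper_width: 0.0556
```

```bash
python3 go.py .4707 -.2047 .028 51.6; python3 -c "
from workcell import status;print(status.get_state()['ft_torque'])"
```

```text
t 11.05 tcp [ 0.4706 -0.2046  0.0284] yang 51.61 tilt [ 1.e-04 -0.e+00 -1.e+00] w 0.0556 F [ 0.14 -0.65 -1.9 ] q7 [ 0.9   0.61 -0.82  1.97  0.62  0.82  0.63]
shift [-0.0002 -0.      0.0004] turn 0.01
[-0.02068347 -0.39030767  0.02302944]
```

{"op": "servo_tool", "data": {
  "series": [
    [0.08, [0, 0, 0], 0],
    [0.08, [0, 0, 0], 0],
    [0.08, [0, 0, 0], -10],
    [0.08, [0, 0, 0], -20],
    [0.08, [0, 0, 0], -30],
    [0.08, [0, 0, 0], -40],
    [0.08, [0, 0, 0], -50],
    [0.08, [0, 0, 0], -60],
    [0.08, [0, 0, 0], -70],
    [0.08, [0, 0, 0], -75.4]
  ]
}}

```text
time: 12.3
ee_pos: [0.4704, -0.2046, 0.0283]
eef_rot: [-0.319, 0.948, 0.0, -0.0]
force: [1.0, 0.0, 0.4]
gripper_width: 0.0798
```

```bash
python3 go.py .4707 -.2047 .028 127
python3 - <<'E'
from h import *
s=cam("side");t=cam("top")
a=cv2.resize(s["img"][165:225,290:370,::-1],None,fx=10,fy=10,interpolation=2);cv2.imwrite("pics/c8.png",a)
P=pts(s)
for v in range(188,216):print(v," ".join("%4d"%(P[v,u,2]*1000) for u in range(316,342)))
E
python3 go.py .4707 -.2047 .028 127
```

```text
t 12.3 tcp [ 0.4704 -0.2046  0.0283] yang 127.25 tilt [-3.e-04  1.e-04 -1.e+00] w 0.0798 F [0.97 0.03 0.39] q7 [ 1.07  0.77 -1.13  1.96  0.85  0.99  1.74]
shift [-0.0002 -0.0003  0.0003] turn 0.25
188   -1    1    2   83   92   96   87   88  141  142  144    0   96  160  164  170  169  168  148  152  150  170  165  166  166  168
189    0    1    0   78   82   84   85   83   79  141  146  142   94   92  163  162  169  169  172  173  167  173  166  168  168  173
190    3    1    1   70   77   83   80   94   90  140  141  147  143  152  149  160  167  167  170  164  167  167  170  173  168  165
191    3   -1    4    3   73   78   99   94   93   90  138  152  148  149  149  170  167  170  168  172  171  169  171  169  170  171
192    0    6    2   -1   72   74   92   91   97   93   93  149  152  151  148  171  168  172  172  170  169  165  171  170  170  171
193   -1    2   -1   -4   64   61   95   95   93   96   93  139  152  150  147  167  169  166  171  169  171  168  172  170  170  169
194   -2    2   -2   -1   -4    0   93   96   90   95   97  139  146  152  152  162  166  168  165 
[... 2345 characters left out ...]
5   18   13   21   13   14   10   16   17   21   16   16   16   12   15   12   15   14   16   13   -2
213   13   12   12   14   13    8   17   13   12   11   12   15   16   12   10   16   15   15   14   14   11   13   17   11   10    5
214   14   16   15   15   15   14   13   15   17    9   12   15   14    9   11   11   12   15    9   12   16   16   16   14   10    0
215   16   10   12   15   13   12   11   13   15   14   14   16   12   17   14   13   14   11   14   13   10   16   11   11    4    4
t 12.4 tcp [ 0.4703 -0.2046  0.0282] yang 127.06 tilt [-4.e-04  5.e-04 -1.e+00] w 0.0798 F [0.94 0.69 0.18] q7 [ 1.07  0.77 -1.13  1.96  0.85  0.99  1.74]
shift [-0.0002 -0.0003  0.0002] turn 0.06
```

View pics/c8.png

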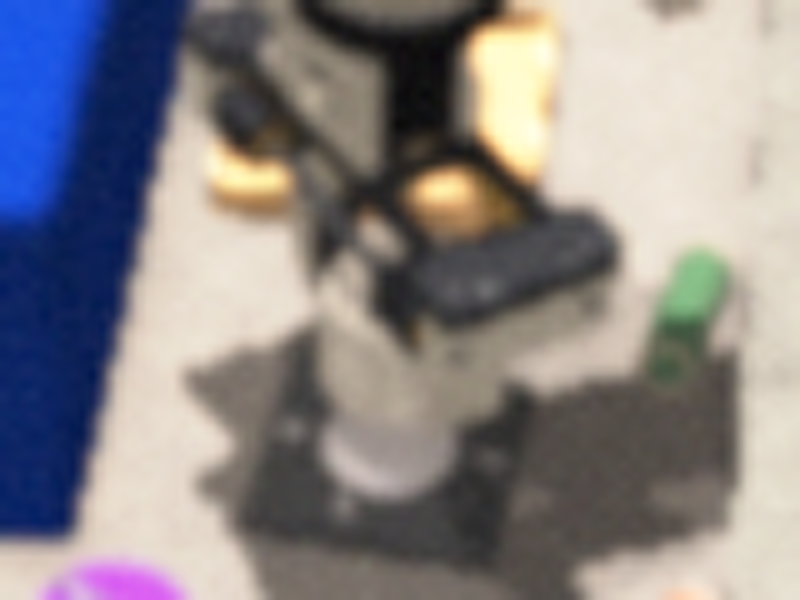

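{"op": "servo_tool", "data": {
  "series": [
    [0.05, [0, 0, 0], 0],
    [0.05, [0, 0, 0], 0],
    [0.05, [0, 0, 0], 0],
    [0.05, [0, 0, 0], 0]
  ]
}}

```text
time: 12.9
ee_pos: [0.4705, -0.2046, 0.0285]
eef_rot: [-0.317, 0.948, -0.0, -0.0]
force: [0.6, -0.9, 1.2]
gripper_width: 0.0556
```

```bash
python3 go.py .4707 -.2047 .028 127; python3 -c "
from workcell import status;print(status.get_state()['ft_torque'])"
```

```text
t 12.9 tcp [ 0.4705 -0.2046  0.0285] yang 127.0 tilt [-0.e+00 -3.e-04 -1.e+00] w 0.0556 F [ 0.63 -0.93  1.19] q7 [ 1.07  0.76 -1.13  1.96  0.85  0.99  1.74]
shift [-0.0001 -0.0002  0.0005] turn -0.0
[ 0.17003365 -0.01892468  0.00713663]
```

{"op": "servo_tool", "data": {
  "series": [
    [0.05, [0, 0, 0.0003], 4],
    [0.05, [0, 0, 0.0006], 8],
    [0.05, [0, 0, 0.0009], 12],
    [0.05, [0, 0, 0.0012], 16],
    [0.05, [0, 0, 0.0015], 20]
  ]
}}

```text
time: 13.52
ee_pos: [0.4711, -0.2047, 0.0273]
eef_rot: [-0.147, 0.989, -0.0, 0.0]
force: [0.9, -1.1, 2.2]
gripper_width: 0.0561
```

```bash
cat >> go.py <<'E'
print("torque",np.round(s["ft_torque"],3),"q7",round(s["q"][6],4))
E
python3 go.py .4707 -.2047 .028 127
```

```text
t 13.53 tcp [ 0.4711 -0.2047  0.0273] yang 106.87 tilt [ 1.e-03 -5.e-04 -1.e+00] w 0.0561 F [ 0.93 -1.06  2.15] q7 [ 1.03  0.72 -1.05  1.97  0.79  0.94  1.43]
shift [ 0.0004  0.0001 -0.0007] turn -20.13
torque [-0.042 -0.192  0.009] q7 1.4347
```

{"op": "servo_tool", "data": {
  "series": [
    [0.05, [0, 0, 0.0003], 3],
    [0.05, [0, 0, 0.0006], 6],
    [0.05, [0, 0, 0.0008], 9],
    [0.05, [0, 0, 0.001], 11]
  ]
}}

```text
time: 14.02
ee_pos: [0.4714, -0.2048, 0.0265]
eef_rot: [-0.052, 0.999, -0.0, 0.001]
force: [0.9, -1.5, 5.7]
gripper_width: 0.0559
```

```bash
python3 go.py .4707 -.2047 .028 127
```

```text
t 14.03 tcp [ 0.4714 -0.2048  0.0265] yang 95.92 tilt [ 1.5e-03 -8.0e-04 -1.0e+00] w 0.0559 F [ 0.85 -1.49  5.71] q7 [ 1.01  0.7  -1.01  1.97  0.76  0.91  1.27]
shift [ 0.0007  0.0002 -0.0015] turn -31.08
torque [-0.342 -0.346  0.06 ] q7 1.2707
```

{"op": "servo_tool", "data": {
  "series": [
    [0.05, [0, 0, 0.0001], 1],
    [0.05, [0, 0, 0.0001], 1.5]
  ]
}}

```text
time: 14.28
ee_pos: [0.4715, -0.2049, 0.0264]
eef_rot: [-0.039, 0.999, -0.0, 0.001]
force: [0.9, -0.4, 5.9]
gripper_width: 0.0556
```

```bash
python3 go.py .4707 -.2047 .028 127
```

```text
t 14.28 tcp [ 0.4715 -0.2049  0.0264] yang 94.47 tilt [ 1.6e-03 -8.0e-04 -1.0e+00] w 0.0556 F [ 0.91 -0.43  5.86] q7 [ 1.    0.7  -1.    1.97  0.76  0.91  1.25]
shift [ 0.0007  0.0003 -0.0016] turn -32.53
torque [-0.32  -0.342  0.015] q7 1.2492
```

{"op": "servo_tool", "data": {
  "series": [
    [0.05, [0, 0, 0.0001], 1],
    [0.05, [0, 0, 0.0001], 1.5]
  ]
}}

```text
time: 14.52
ee_pos: [0.4715, -0.2049, 0.0263]
eef_rot: [-0.026, 1.0, -0.0, 0.001]
force: [0.6, -1.8, 5.4]
gripper_width: 0.056
```

```bash
python3 go.py .4707 -.2047 .028 127|grep -v shift
```

```text
t 14.53 tcp [ 0.4715 -0.2049  0.0263] yang 92.98 tilt [ 1.6e-03 -9.0e-04 -1.0e+00] w 0.056 F [ 0.65 -1.77  5.38] q7 [ 1.    0.69 -1.    1.97  0.75  0.9   1.23]
torque [-0.413 -0.338 -0.005] q7 1.2269
```

{"op": "servo_tool", "data": {
  "series": [
    [0.05, [0, 0, 0.0001], 1],
    [0.05, [0, 0, 0.0001], 1.5]
  ]
}}

```text
time: 14.78
ee_pos: [0.4715, -0.2049, 0.0262]
eef_rot: [-0.013, 1.0, -0.0, 0.001]
force: [2.1, -2.3, 5.1]
gripper_width: 0.0554
```

```bash
python3 go.py .4707 -.2047 .028 127|grep -v shift
```

```text
t 14.78 tcp [ 0.4715 -0.2049  0.0262] yang 91.47 tilt [ 1.6e-03 -8.0e-04 -1.0e+00] w 0.0554 F [ 2.09 -2.28  5.1 ] q7 [ 1.    0.69 -0.99  1.97  0.75  0.9   1.2 ]
torque [-0.323 -0.337  0.05 ] q7 1.2046
```

{"op": "servo_tool", "data": {
  "series": [
    [0.05, [0, 0, 0.0001], 0.8],
    [0.05, [0, 0, 0.0001], 1.5]
  ]
}}

```text
time: 15.02
ee_pos: [0.4715, -0.2049, 0.0261]
eef_rot: [0.0, 1.0, -0.0, 0.001]
force: [2.1, -1.5, 6.2]
gripper_width: 0.0556
```

```bash
python3 go.py .4707 -.2047 .028 127|grep -v shift
```

```text
t 15.03 tcp [ 0.4715 -0.2049  0.0261] yang 89.98 tilt [ 1.6e-03 -8.0e-04 -1.0e+00] w 0.0556 F [ 2.14 -1.51  6.18] q7 [ 0.99  0.69 -0.98  1.97  0.74  0.9   1.18]
torque [-0.351 -0.29   0.005] q7 1.1823
```

{"op": "servo_tool", "data": {
  "series": [
    [0.05, [0, 0, 0.0001], 0.8],
    [0.05, [0, 0, 0.0001], 1.5]
  ]
}}

```text
time: 15.28
ee_pos: [0.4715, -0.2049, 0.026]
eef_rot: [0.013, 1.0, -0.0, 0.001]
force: [0.2, -1.4, 5.2]
gripper_width: 0.0564
```

```bash
python3 go.py .4707 -.2047 .028 127|grep -v shift
```

```text
t 15.28 tcp [ 0.4715 -0.2049  0.026 ] yang 88.47 tilt [ 1.6e-03 -8.0e-04 -1.0e+00] w 0.0564 F [ 0.2  -1.44  5.16] q7 [ 0.99  0.69 -0.98  1.97  0.74  0.89  1.16]
torque [-0.36  -0.286  0.04 ] q7 1.16
```

{"op": "servo_tool", "data": {
  "series": [
    [0.05, [0, 0, 0.0001], 0.8],
    [0.05, [0, 0, 0.0001], 1.5]
  ]
}}

```text
time: 15.52
ee_pos: [0.4714, -0.205, 0.0259]
eef_rot: [0.026, 1.0, -0.0, 0.001]
force: [0.9, -2.7, 6.3]
gripper_width: 0.0559
```

```bash
python3 go.py .4707 -.2047 .028 127|grep -v shift
```

```text
t 15.53 tcp [ 0.4714 -0.205   0.0259] yang 86.97 tilt [ 1.5e-03 -9.0e-04 -1.0e+00] w 0.0559 F [ 0.9  -2.72  6.35] q7 [ 0.99  0.68 -0.97  1.97  0.74  0.89  1.14]
torque [-0.381 -0.313  0.041] q7 1.1378
```

{"op": "servo_tool", "data": {
  "series": [
    [0.05, [0, 0, 0.0001], 0.8],
    [0.05, [0, 0, 0.0001], 1.5]
  ]
}}

```text
time: 15.78
ee_pos: [0.4714, -0.205, 0.0258]
eef_rot: [0.04, 0.999, -0.0, 0.001]
force: [0.4, -2.4, 6.4]
gripper_width: 0.0558
```

```bash
python3 go.py .4707 -.2047 .028 127|grep -v shift
```

```text
t 15.78 tcp [ 0.4714 -0.205   0.0258] yang 85.47 tilt [ 1.5e-03 -9.0e-04 -1.0e+00] w 0.0558 F [ 0.44 -2.41  6.42] q7 [ 0.98  0.68 -0.96  1.97  0.73  0.89  1.12]
torque [-0.392 -0.295  0.024] q7 1.1155
```

{"op": "servo_tool", "data": {
  "series": [
    [0.05, [0, 0, 0.0001], 0.8],
    [0.05, [0, 0, 0.0001], 1.5]
  ]
}}

```text
time: 16.02
ee_pos: [0.4714, -0.205, 0.0257]
eef_rot: [0.053, 0.999, -0.0, 0.001]
force: [1.6, -1.7, 6.7]
gripper_width: 0.0557
```

```bash
python3 go.py .4707 -.2047 .028 127|grep -v shift
```

```text
t 16.02 tcp [ 0.4714 -0.205   0.0257] yang 83.97 tilt [ 0.0015 -0.001  -1.    ] w 0.0557 F [ 1.57 -1.67  6.68] q7 [ 0.98  0.68 -0.96  1.97  0.73  0.88  1.09]
torque [-0.427 -0.278  0.081] q7 1.0933
```

{"op": "servo_tool", "data": {
  "series": [
    [0.05, [0, 0, 0.0002], 2],
    [0.05, [0, 0, 0.0003], 4],
    [0.05, [0, 0, 0.0005], 6]
  ]
}}

```text
time: 16.4
ee_pos: [0.4715, -0.2051, 0.0253]
eef_rot: [0.105, 0.994, -0.0, 0.001]
force: [1.6, -2.6, 8.3]
gripper_width: 0.0557
```

```bash
python3 go.py .4707 -.2047 .028 127|grep -v shift
```

```text
t 16.4 tcp [ 0.4715 -0.2051  0.0253] yang 77.93 tilt [ 0.0016 -0.0011 -1.    ] w 0.0557 F [ 1.64 -2.55  8.3 ] q7 [ 0.96  0.67 -0.93  1.97  0.71  0.87  1.  ]
torque [-0.565 -0.183  0.077] q7 1.0038
```

{"op": "servo_tool", "data": {
  "series": [
    [0.05, [0, 0, 0.0002], 2],
    [0.05, [0, 0, 0.0004], 4],
    [0.05, [0, 0, 0.0006], 6],
    [0.05, [0, 0, 0.0008], 8],
    [0.05, [0, 0, 0.001], 10]
  ]
}}

```text
time: 17.02
ee_pos: [0.4717, -0.2055, 0.0246]
eef_rot: [0.192, 0.981, -0.001, 0.001]
force: [1.2, -2.2, 11.6]
gripper_width: 0.0559
```

```bash
python3 go.py .4707 -.2047 .028 127|grep -v shift
```

```text
t 17.02 tcp [ 0.4717 -0.2055  0.0246] yang 67.91 tilt [ 0.0019 -0.0018 -1.    ] w 0.0559 F [ 1.15 -2.18 11.55] q7 [ 0.94  0.65 -0.89  1.97  0.68  0.85  0.86]
torque [-0.719 -0.054  0.069] q7 0.856
```

{"op": "servo_tool", "data": {
  "series": [
    [0.05, [0, 0, 0.0002], 2],
    [0.05, [0, 0, 0.0004], 4],
    [0.05, [0, 0, 0.0006], 6],
    [0.05, [0, 0, 0.0008], 8]
  ]
}}

```text
time: 17.52
ee_pos: [0.4719, -0.2059, 0.024]
eef_rot: [0.26, 0.966, -0.001, 0.001]
force: [-0.3, -3.5, 13.7]
gripper_width: 0.0556
```

```bash
python3 go.py .4707 -.2047 .028 127|grep -v shift
```

```text
t 17.52 tcp [ 0.4719 -0.2059  0.024 ] yang 59.9 tilt [ 0.0023 -0.0024 -1.    ] w 0.0556 F [-0.29 -3.54 13.65] q7 [ 0.92  0.63 -0.85  1.98  0.66  0.83  0.74]
torque [-0.906  0.214  0.117] q7 0.7383
```

{"op": "servo_tool", "data": {
  "series": [
    [0.05, [0, 0, 0], 0.8],
    [0.05, [0, 0, 0], 2]
  ]
}}

```text
time: 17.77
ee_pos: [0.4718, -0.2057, 0.024]
eef_rot: [0.276, 0.961, -0.001, 0.001]
force: [0.6, -3.8, 12.5]
gripper_width: 0.0557
```

```bash
python3 go.py .4707 -.2047 .028 127|grep -v shift
```

```text
t 17.77 tcp [ 0.4718 -0.2057  0.024 ] yang 57.94 tilt [ 0.0022 -0.0022 -1.    ] w 0.0557 F [ 0.58 -3.8  12.48] q7 [ 0.91  0.63 -0.85  1.98  0.65  0.82  0.71]
torque [-0.772  0.078  0.084] q7 0.7097
```

{"op": "servo_tool", "data": {
  "series": [
    [0.05, [0, 0, 0], 0.8],
    [0.05, [0, 0, 0], 1.5]
  ]
}}

```text
time: 18.02
ee_pos: [0.4718, -0.2055, 0.0239]
eef_rot: [0.289, 0.957, -0.001, 0.001]
force: [1.5, -2.7, 11.4]
gripper_width: 0.0558
```

```bash
python3 go.py .4707 -.2047 .028 127|grep -v shift
```

```text
t 18.02 tcp [ 0.4718 -0.2055  0.0239] yang 56.46 tilt [ 0.0022 -0.0018 -1.    ] w 0.0558 F [ 1.54 -2.74 11.43] q7 [ 0.91  0.63 -0.84  1.98  0.64  0.82  0.69]
torque [-0.617 -0.026  0.058] q7 0.6881
```

{"op": "servo_tool", "data": {
  "series": [
    [0.05, [0, 0, 0], 0.5],
    [0.05, [0, 0, 0], 1]
  ]
}}

```text
time: 18.27
ee_pos: [0.4717, -0.2053, 0.0238]
eef_rot: [0.297, 0.955, -0.0, 0.001]
force: [0.3, -2.2, 10.7]
gripper_width: 0.0559
```

```bash
python3 go.py .4707 -.2047 .028 127|grep -v shift
```

```text
t 18.27 tcp [ 0.4717 -0.2053  0.0238] yang 55.47 tilt [ 0.0021 -0.0015 -1.    ] w 0.0559 F [ 0.35 -2.22 10.7 ] q7 [ 0.9   0.63 -0.84  1.98  0.64  0.82  0.67]
torque [-0.407 -0.084  0.065] q7 0.6736
```

Turned 71.5° and still no torque, so 1° steps from here.

{"op": "servo_tool", "data": {
  "series": [
    [0.05, [0, 0, 0], 0.5],
    [0.05, [0, 0, 0], 1]
  ]
}}

```text
time: 18.52
ee_pos: [0.4717, -0.205, 0.0237]
eef_rot: [0.305, 0.952, -0.0, 0.001]
force: [0.8, -1.4, 8.4]
gripper_width: 0.0558
```

```bash
python3 go.py .4707 -.2047 .028 127|grep -v shift
```

```text
t 18.52 tcp [ 0.4717 -0.205   0.0237] yang 54.48 tilt [ 0.0021 -0.0011 -1.    ] w 0.0558 F [ 0.78 -1.37  8.39] q7 [ 0.9   0.63 -0.83  1.98  0.64  0.82  0.66]
torque [-0.336 -0.115  0.077] q7 0.6591
```

{"op": "servo_tool", "data": {
  "series": [
    [0.05, [0, 0, 0], 0.5],
    [0.05, [0, 0, 0], 1]
  ]
}}

```text
time: 18.77
ee_pos: [0.4717, -0.2048, 0.0237]
eef_rot: [0.313, 0.95, -0.0, 0.001]
force: [1.3, -1.5, 8.7]
gripper_width: 0.056
```

```bash
python3 go.py .4707 -.2047 .028 127|grep -v shift
```

```text
t 18.77 tcp [ 0.4717 -0.2048  0.0237] yang 53.49 tilt [ 2.1e-03 -8.0e-04 -1.0e+00] w 0.056 F [ 1.34 -1.47  8.66] q7 [ 0.9   0.62 -0.83  1.98  0.63  0.82  0.64]
torque [-0.199 -0.191  0.133] q7 0.6446
```

{"op": "servo_tool", "data": {
  "series": [
    [0.05, [0, 0, 0], 0.5],
    [0.05, [0, 0, 0], 1]
  ]
}}

```text
time: 19.02
ee_pos: [0.4717, -0.2047, 0.0236]
eef_rot: [0.321, 0.947, -0.0, 0.001]
force: [1.1, -0.4, 8.1]
gripper_width: 0.0559
```

```bash
python3 go.py .4707 -.2047 .028 127|grep -v shift
```

```text
t 19.02 tcp [ 0.4717 -0.2047  0.0236] yang 52.51 tilt [ 2.1e-03 -7.0e-04 -1.0e+00] w 0.0559 F [ 1.07 -0.41  8.14] q7 [ 0.9   0.62 -0.82  1.98  0.63  0.81  0.63]
torque [-0.123 -0.249  0.154] q7 0.6302
```

{"op": "servo_tool", "data": {
  "series": [
    [0.05, [0, 0, 0], 0.5],
    [0.05, [0, 0, 0], 1]
  ]
}}

```text
time: 19.27
ee_pos: [0.4718, -0.2046, 0.0236]
eef_rot: [0.329, 0.944, -0.0, 0.001]
force: [1.1, -0.5, 8.0]
gripper_width: 0.0561
```

```bash
python3 go.py .4707 -.2047 .028 127|grep -v shift
```

```text
t 19.27 tcp [ 0.4718 -0.2046  0.0236] yang 51.53 tilt [ 2.2e-03 -8.0e-04 -1.0e+00] w 0.0561 F [ 1.15 -0.54  8.04] q7 [ 0.89  0.62 -0.82  1.98  0.63  0.81  0.62]
torque [-0.198 -0.251  0.426] q7 0.6158
```

{"op": "servo_tool", "data": {
  "series": [
    [0.05, [0, 0, 0], 0.4],
    [0.05, [0, 0, 0], 0.8]
  ]
}}

```text
time: 19.52
ee_pos: [0.4718, -0.2046, 0.0236]
eef_rot: [0.336, 0.942, -0.0, 0.001]
force: [0.3, -0.0, 7.8]
gripper_width: 0.0557
```

```bash
python3 go.py .4707 -.2047 .028 127|grep -v shift
```

```text
t 19.52 tcp [ 0.4718 -0.2046  0.0236] yang 50.75 tilt [ 2.2e-03 -9.0e-04 -1.0e+00] w 0.0557 F [ 0.32 -0.    7.8 ] q7 [ 0.89  0.62 -0.82  1.98  0.62  0.81  0.6 ]
torque [-0.249 -0.228  0.585] q7 0.6045
```

{"op": "servo_tool", "data": {
  "series": [
    [0.05, [0, 0, 0], -1],
    [0.05, [0, 0, -0.0003], -3],
    [0.05, [0, 0, -0.0006], -6],
    [0.05, [0, 0, -0.0008], -9]
  ]
}}

```text
time: 20.02
ee_pos: [0.471, -0.2038, 0.0239]
eef_rot: [0.26, 0.966, 0.0, 0.0]
force: [1.0, 0.8, 6.0]
gripper_width: 0.0559
```

```bash
python3 go.py .4707 -.2047 .028 127
```

```text
t 20.02 tcp [ 0.471  -0.2038  0.0239] yang 59.85 tilt [ 8.e-04  8.e-04 -1.e+00] w 0.0559 F [0.98 0.79 5.96] q7 [ 0.92  0.63 -0.86  1.98  0.65  0.83  0.74]
shift [-0.0002 -0.001  -0.0041] turn -67.15
torque [ 0.504 -0.244 -0.114] q7 0.7377
```

{"op": "servo_tool", "data": {
  "series": [
    [0.05, [0, 0, -0.0004], -5],
    [0.05, [0, 0, -0.0008], -10],
    [0.05, [0, 0, -0.0011], -15],
    [0.05, [0, 0, -0.0014], -20],
    [0.05, [0, 0, -0.0017], -25],
    [0.05, [0, 0, -0.002], -30]
  ]
}}

```text
time: 20.78
ee_pos: [0.4706, -0.2041, 0.0259]
eef_rot: [0.001, 1.0, 0.0, 0.0]
force: [-0.4, 0.3, 6.8]
gripper_width: 0.0561
```

```bash
python3 go.py .4707 -.2047 .0283 127
```

```text
t 20.77 tcp [ 0.4706 -0.2041  0.0259] yang 89.9 tilt [ 2.e-04  3.e-04 -1.e+00] w 0.0561 F [-0.38  0.34  6.84] q7 [ 0.99  0.69 -0.98  1.97  0.74  0.9   1.18]
shift [-0.0001 -0.0006 -0.0024] turn -37.1
torque [ 0.356 -0.02  -0.099] q7 1.1806
```

{"op": "servo_tool", "data": {
  "series": [
    [0.05, [0, 0, -0.0004], -5],
    [0.05, [0, 0, -0.0008], -10],
    [0.05, [0, 0, -0.0012], -15],
    [0.05, [0, 0, -0.0016], -20],
    [0.05, [0, 0, -0.002], -25],
    [0.05, [0, 0, -0.0024], -30],
    [0.05, [0, 0, -0.0027], -34]
  ]
}}

```text
time: 21.65
ee_pos: [0.4703, -0.2044, 0.0282]
eef_rot: [-0.291, 0.957, 0.0, -0.0]
force: [0.8, -1.0, 1.9]
gripper_width: 0.0559
```

```bash
python3 go.py .4707 -.2047 .0283 127
```

```text
t 21.65 tcp [ 0.4703 -0.2044  0.0282] yang 123.87 tilt [-3.e-04  2.e-04 -1.e+00] w 0.0559 F [ 0.78 -0.99  1.87] q7 [ 1.06  0.76 -1.12  1.96  0.84  0.98  1.69]
shift [-0.0001 -0.0004 -0.0001] turn -3.13
torque [ 0.165 -0.201 -0.006] q7 1.6904
```

{"op": "servo_tool", "data": {
  "series": [
    [0.05, [0, 0, -0.0002], -1.5],
    [0.05, [0, 0, -0.0002], -3]
  ]
}}

```text
time: 21.9
ee_pos: [0.4704, -0.2044, 0.0284]
eef_rot: [-0.315, 0.949, 0.0, -0.0]
force: [0.3, 0.1, 2.1]
gripper_width: 0.0554
```

```bash
python3 go.py .4707 -.2047 .0283 127
```

```text
t 21.9 tcp [ 0.4704 -0.2044  0.0284] yang 126.74 tilt [-3.e-04  2.e-04 -1.e+00] w 0.0554 F [0.26 0.15 2.06] q7 [ 1.07  0.76 -1.13  1.96  0.85  0.99  1.73]
shift [-0.0001 -0.0004  0.0001] turn -0.26
torque [ 0.176 -0.097 -0.09 ] q7 1.7341
```

{"op": "servo_tool", "data": {
  "series": [
    [0.05, [0, 0, -0.002], 0],
    [0.05, [0, 0, -0.004], 0]
  ]
}}

```text
time: 22.15
ee_pos: [0.4702, -0.2046, 0.0324]
eef_rot: [-0.315, 0.949, 0.0, -0.0]
force: [-0.5, 0.7, -1.2]
gripper_width: 0.0561
```

{"op": "servo_tool", "data": {
  "series": [
    [0.05, [0, 0, -0.004], 0],
    [0.05, [0, 0, -0.008], 0]
  ]
}}

```text
time: 22.4
ee_pos: [0.4705, -0.2046, 0.0408]
eef_rot: [-0.315, 0.949, -0.0, -0.0]
force: [1.2, 1.1, 0.1]
gripper_width: 0.0557
```

```bash
python3 go.py .4707 -.2047 .12 127
```

```text
t 22.4 tcp [ 0.4705 -0.2046  0.0408] yang 126.7 tilt [-1.e-04 -1.e-04 -1.e+00] w 0.0557 F [1.21 1.1  0.13] q7 [ 1.08  0.75 -1.15  1.95  0.82  1.01  1.75]
shift [-0.0001 -0.0002 -0.0792] turn -0.3
torque [ 0.155 -0.121  0.036] q7 1.751
```

Run:
```python
from h import *
t=dict(np.load("top0.npz"));s=dict(np.load("side0.npz"))
g=np.zeros((18,24))
for d in(t,s):
    P=pts(d).reshape(-1,3)
    for x,y,z in P:
        i=int((x-.3)/.02);j=int((y-.04)/.02)
        if 0<=i<18 and 0<=j<24 and -.01<z<.6:g[i,j]=max(g[i,j],z)
print("      "+"".join("%4d"%(4+2*j) for j in range(24)))
for i in range(17,-1,-1):print("%.2f "%(.3+i*.02),"".join("%4d"%round(v*1000) for v in g[i]))
im=t["img"].astype(int);P=pts(t)
k=(np.hypot(P[...,0]-.472,P[...,1]-.253)<.1)&(im.min(-1)>175);q=P[k];print(k.sum(),q.mean(0),q.min(0),q.max(0))
cv2.imwrite("pics/d.png",cv2.resize(t["img"][150:250,110:250,::-1],None,fx=5,fy=5,interpolation=2))
```

```text
4   6   8  10  12  14  16  18  20  22  24  26  28  30  32  34  36  38  40  42  44  46  48  50
0.64   123 118 116 117 115 115 115 112 106   9   6   7   8  32  31   6   7  30  33   8   5   5  12 286
0.62   127 118 117 116 120 115 118 117 116  22  66   7   7  29  32  27  28  32  31   7  10   5 225 257
0.60   130 115 117 115 117 116 116 120 111  61  77  69   7  10  29  31  33  28   6   8   5   6 215 229
0.58   126 117 117 117 114 117 117 116 100  11  71  24   6  10   9   8   7   6   9   9   6  10 194 203
0.56   129 115 117 116 121 115 116 115   6   9  10   7   8   7   7   6   8   6   7   9  12   6 172 176
0.54   117 119 115 116 117 116 118 119   7   7   6   8   8   8   7   6  12  10   8   8   9  10 142 147
0.52   115 116 118 116 116 116 117 115  24  21  23  20  20   8   8   7   7  10   8   7   9   9   7   9
0.50    12  12 111 115 115 115 115 107  24  22  18  16  24  20   8   8   9   8   7   5 106 105 107 104
0.48     9   7  12   7   8   9   9  22  18  13  12  12  24  22   7   8   6  10  13  50 105 105 106 108
0.46    13  10  10   8   7  10   9  23  16  11  13  13  17  21   9   8   7   6 
[... 259 characters left out ...]
9  17   8  22  21  22  24  24   8   8   8   7   6   6 108 108 106 108 107
0.38    13  12   7   8  27  44  45  44  10   8   8  13   5   8   6   7   6   7   6  12   8  12  76 104
0.36     8   7   6   8  33  55  60  45   8   8   8   8   9   8  11   8   6   9   7   7   9  10   7   6
0.34    10   8  10   7  40  47  46  45   7  11   8   9   6   7  10   7   7   7   8  13  10   7  10  11
0.32     0   0   0   0   0  36  39  30   0   0   0   0   0   0   0   0   0   0   0   0   0   0   0   0
0.30     0   0   0   0   0   0   0   0   0   0   0   0   0   0   0   0   0   0   0   0   0   0   0   0
944 [0.47204288 0.25564701 0.00973608] [ 0.40763846  0.18869862 -0.00503955] [0.53514649 0.32017166 0.0243244 ]
```

View pics/d.png

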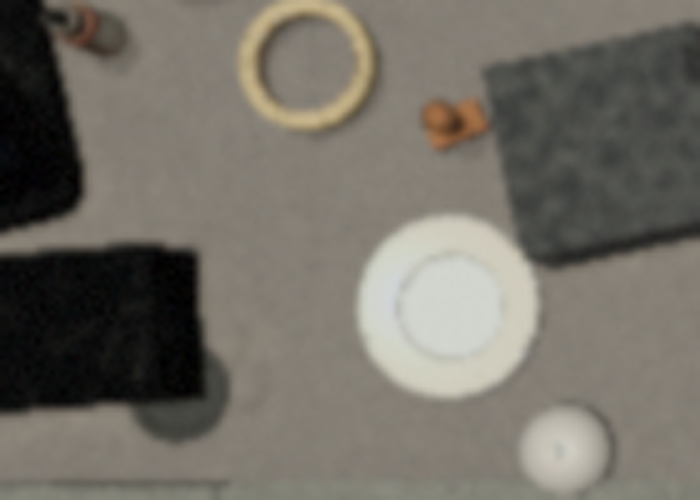

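```bash
python3 go.py .471 .253 .141 45
```

```text
t 22.4 tcp [ 0.4705 -0.2046  0.0408] yang 126.7 tilt [-1.e-04 -1.e-04 -1.e+00] w 0.0557 F [1.21 1.1  0.13] q7 [ 1.08  0.75 -1.15  1.95  0.82  1.01  1.75]
shift [-0.2739  0.3666 -0.1003] turn 81.7
torque [ 0.155 -0.121  0.036] q7 1.751
```

{"op": "servo_tool", "data": {
  "series": [
    [0.05, [0, 0, -0.05], 0],
    [0.05, [0, 0, -0.1], 10],
    [0.05, [0, 0, -0.1], 20],
    [0.05, [0, 0, -0.1], 30],
    [0.05, [0, 0, -0.1], 40],
    [0.05, [0, 0, -0.1], 50],
    [0.05, [0, 0, -0.1], 60]
  ]
}}

```text
time: 23.28
ee_pos: [0.4704, -0.2044, 0.1408]
eef_rot: [0.205, 0.979, -0.0, 0.0]
force: [0.4, 0.0, -0.7]
gripper_width: 0.0557
```

```bash
python3 go.py .471 .253 .141 45
```

```text
t 23.27 tcp [ 0.4704 -0.2044  0.1408] yang 66.39 tilt [ 1.e-04 -2.e-04 -1.e+00] w 0.0557 F [ 0.41  0.02 -0.66] q7 [ 1.02  0.49 -0.98  1.86  0.47  1.04  1.01]
shift [ 1.827e-01  4.193e-01 -3.000e-04] turn 21.39
torque [ 0.078 -0.158 -0.012] q7 1.0086
```

{"op": "servo_tool", "data": {
  "series": [
    [0.05, [0.018, 0.042, 0], 4],
    [0.05, [0.0366, 0.084, 0], 8],
    [0.05, [0.055, 0.126, 0], 12],
    [0.05, [0.073, 0.168, 0], 16],
    [0.05, [0.0915, 0.21, 0], 21.4],
    [0.05, [0.11, 0.252, 0], 21.4],
    [0.05, [0.128, 0.294, 0], 21.4],
    [0.05, [0.146, 0.336, 0], 21.4],
    [0.05, [0.1645, 0.377, 0], 21.4],
    [0.05, [0.1827, 0.4193, 0], 21.4]
  ]
}}

```text
time: 24.52
ee_pos: [0.4683, 0.2542, 0.1407]
eef_rot: [0.38, 0.925, -0.0, 0.0]
force: [0.4, -0.2, -0.6]
gripper_width: 0.056
```

{"op": "servo_tool", "data": {
  "series": [
    [0.05, [0, 0, 0.03], 0],
    [0.05, [0, 0, 0.06], 0],
    [0.05, [0, 0, 0.09], 0],
    [0.05, [0, 0, 0.11], 0],
    [0.05, [0, 0, 0.12], 0],
    [0.05, [0, 0, 0.12], 0]
  ]
}}

```text
time: 25.28
ee_pos: [0.4684, 0.2529, 0.0205]
eef_rot: [0.38, 0.925, -0.0, -0.0]
force: [0.1, 0.4, -1.0]
gripper_width: 0.0558
```

```bash
python3 go.py .471 .253 -.017 45;python3 - <<'E'
from h import *
s=cam("side")
cv2.imwrite("pics/e1.png",cv2.resize(s["img"][255:345,250:370,::-1],None,fx=6,fy=6,interpolation=2))
P=pts(s)
E
```

```text
t 25.27 tcp [0.4684 0.2529 0.0205] yang 45.32 tilt [-3.e-04 -1.e-04 -1.e+00] w 0.0558 F [ 0.07  0.37 -1.04] q7 [-0.04  0.64 -0.78  1.94  0.61  0.82 -0.37]
shift [-0.0018  0.0019  0.0375] turn 0.32
torque [-0.01  -0.167  0.032] q7 -0.3707
```

View pics/e1.png

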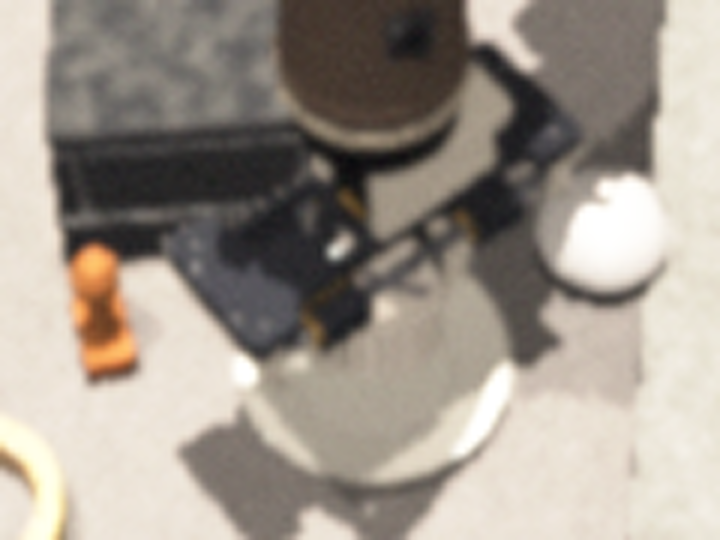

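The cap is over the dish, with the gripper clear of the black box and the bell. Lowering now.

{"op": "servo_tool", "data": {
  "series": [
    [0.05, [-0.0018, 0.0019, 0.01], 0],
    [0.05, [-0.0018, 0.0019, 0.02], 0],
    [0.05, [-0.0018, 0.0019, 0.028], 0],
    [0.05, [-0.0018, 0.0019, 0.034], 0],
    [0.05, [-0.0018, 0.0019, 0.034], 0]
  ]
}}

```text
time: 25.95
ee_pos: [0.4707, 0.2528, -0.014]
eef_rot: [0.38, 0.925, -0.0, -0.0]
force: [0.4, -0.4, -0.5]
gripper_width: 0.0557
```

{"op": "servo_tool", "data": {
  "series": [
    [0.05, [0, 0, 0.0015], 0],
    [0.05, [0, 0, 0.003], 0],
    [0.05, [0, 0, 0.003], 0]
  ]
}}

```text
time: 26.32
ee_pos: [0.4711, 0.2529, -0.0165]
eef_rot: [0.38, 0.925, -0.0, 0.0]
force: [0.2, 0.5, -0.8]
gripper_width: 0.056
```

{"op": "servo_tool", "data": {
  "series": [
    [0.05, [0, 0, 0.001], 0],
    [0.05, [0, 0, 0.001], 0]
  ]
}}

```text
time: 26.58
ee_pos: [0.4713, 0.2529, -0.0169]
eef_rot: [0.38, 0.925, -0.0, 0.0]
force: [-1.4, -1.5, 6.9]
gripper_width: 0.0558
```

Contact at 7 N. Releasing and lifting away.

{"op": "servo_tool", "data": {
  "series": [
    [0.062, [0, 0, 0], 0],
    [0.068, [0, 0, 0], 0],
    [0.068, [0, 0, 0], 0],
    [0.068, [0, 0, 0], 0],
    [0.068, [0, 0, -0.01], 0],
    [0.068, [0, 0, -0.03], 0],
    [0.068, [0, 0, -0.07], 0],
    [0.068, [0, 0, -0.12], 0],
    [0.068, [0, 0, -0.17], 0]
  ]
}}

```text
time: 27.7
ee_pos: [0.4707, 0.2532, 0.1555]
eef_rot: [0.38, 0.925, 0.0, 0.0]
force: [1.0, -0.9, -0.6]
gripper_width: 0.0681
```

```bash
python3 go.py .4 0 .2 45;python3 - <<'E'
from h import *
s=cam("side")
cv2.imwrite("pics/e2.png",cv2.resize(s["img"][255:345,250:370,::-1],None,fx=6,fy=6,interpolation=2))
E
```

```text
t 27.7 tcp [0.4707 0.2532 0.1555] yang 45.36 tilt [ 6.e-04  7.e-04 -1.e+00] w 0.0681 F [ 0.97 -0.88 -0.59] q7 [ 0.07  0.48 -0.91  1.79  0.43  1.08 -0.21]
shift [-0.1276 -0.2298 -0.0447] turn 0.36
torque [ 0.061 -0.195 -0.011] q7 -0.2106
```

View pics/e2.png

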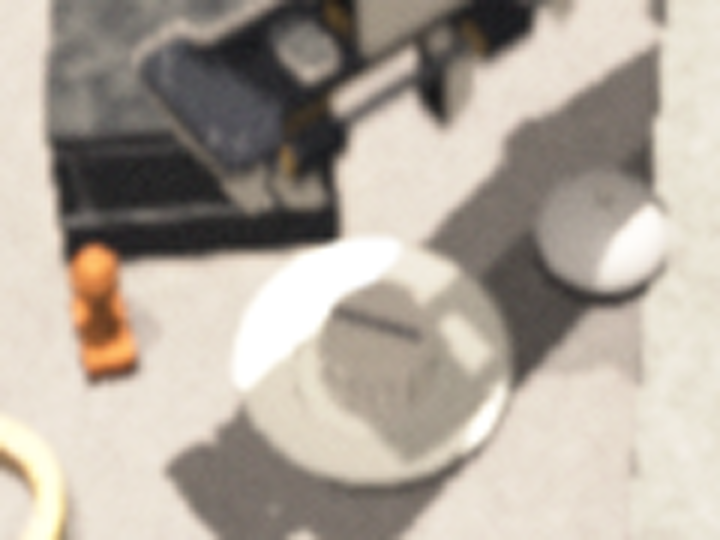

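Run:
```python
from h import *
s=cam("side");P=pts(s)
S=lambda x,y:((x+.5)/6-.5+250,(y+.5)/6-.5+255)
a=atz(s,*S(340,312),.048);b=atz(s,*S(420,340),.048);print("bar",a,b,np.degrees(np.arctan2(*(a-b)[[1,0]])),(a+b)/2)
k=(np.hypot(P[...,0]-.471,P[...,1]-.253)<.035)&(P[...,2]>.036)&(P[...,2]<.06);q=P[k];print(k.sum(),q.mean(0),np.median(q,0))
A=np.c_[q[:,:2]-q[:,:2].mean(0),np.ones(len(q))];h=q[:,2]>.042;print("plane",np.linalg.lstsq(A[h],q[h,2],rcond=None)[0])
```

```text
bar [0.48953533 0.24803118 0.048     ] [0.44885089 0.25906623 0.048     ] -15.175510151867089 [0.46919311 0.25354871 0.048     ]
287 [0.47164705 0.2560674  0.0474559 ] [0.4715605  0.2569233  0.04809079]
plane [ 0.00115983 -0.01710397  0.0481747 ]
```

```bash
python3 -c "
from workcell import order;print(order.hand_in())"
```

```text
the job is handed in; nothing more can be done
None
```

The white cap turned fully home, so I judged it sound, unscrewed it, stood it in the round dish and handed the job in at about 28 s.

- **Gauge test:** I set the cap on at the studs, regripped it there and screwed it clockwise. It passed the 34–40° range with almost no turning resistance and stopped hard at about 75–76°. The turning moment then rose to about 0.58 N m. That is only just inside the 0.6 N m limit, so I backed off at once. It unscrewed and lifted off freely.
- **Final check:** The side camera shows the cap upright and level in the dish. Its top is at about 47–48 mm with the bar up, and its centre is about 2 mm from the dish's middle. The fingers are clear of it. The bar is within about 3–4° of where it should be if the cap never slipped in the grip.
- **What disagreed:** The real fingertips sat about 32 mm higher than the reported TCP. I saw this in the side camera's depth and confirmed it by lowering below zero without any contact, then corrected for it throughout. The reported position also wandered by 1–2 mm until it settled.
- **What I could not check:** The arm hid the bar while the cap was on the gauge. The "home" verdict therefore rests on the angle turned, the moment and the bar angle afterwards. I saw no contact with the other objects but did not re-measure their positions at the end.

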